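# Pack up the chess box and stack the small games on it

### The job

Put the stray rook back into the open half of the chess box and slide the lid fully shut, then stack the small games on the lid with the largest at the bottom: first the domino box, centred and lengthwise on the lid, then the card box centred and square on that, and last the dice tin centred and upright on top. Leave the marble tray, the dice tower and the sand timer standing where they are.

Things in the scene. Friction and masses are not known exactly. Their poses are not given: they have to be found in the camera images.
- chess_box: Black plastic chess box, fixed, 130 (x) x 220 (y) x 67 mm high. Origin: centre of underside. Walls, floor 4 mm. A 56 mm high wall at y = 0 halves it. The lid, slid towards +y, bares the -y half: clear floor (z = 4 mm) x -61 to 34, y -106 to -2 mm, its middle at x -14, y -54; two fixed chessmen lie beyond. The lid's top is at z = 64, between side rims 3 mm higher, 122 mm apart.
- chess_lid (a joint): How far the lid of the chess box is out, in m, along the box's +y: 0 fully shut (a stop), 0.095 to 0.11 at the start, 0.115 at most. It slides level in the rims, stays where it is left and takes about 2 N to move. Black sheet 116 x 213 x 5 mm, its top 64 mm above the underside of the box; shut, it covers the box, flush with its +y end.
- lid_bar (a point): Middle of the top of the finger bar on the lid: a grey upright ridge 60 mm (along the box's x) x 8 mm (along y), 12 mm above the lid's top face, its middle 11 mm in from the lid's outer end. Moves with the lid; axes as the chess box. Shut, it lies at x = 0, y = 98, z = 76 mm in the frame of the chess box.
- rook: Wooden rook, 52 mm tall, standing on the counter. Foot 32 mm across, waist 19 mm, crown 27 mm across from 37 to 52 mm up. Origin: centre of the underside; z up. About 30 g.
- domino_box: Dark wooden domino box with a paler panel in its top, lying flat: 140 (x) x 64 (y) x 36 mm high. Origin: centre of the underside; z up. 0.2 to 0.35 kg. The largest of the small games.
- card_box: Plain cardboard box of playing cards with a pale panel on top, lying flat: 94 (x) x 60 (y) x 24 mm high. Origin: centre of the underside; z up. About 0.11 kg.
- dice_tin: Round bare-metal tin of dice, standing upright: 54 mm across (52 mm below its lid, which is the upper 12 mm), 30 mm high. Origin: centre of the underside; z up. 0.07 to 0.12 kg.
- marble_tray: Loose glass tray with marbles, 100 (x) x 160 (y) x 24 mm high. Origin: centre of the underside. To be left alone.
- dice_tower: Loose blue silicone dice tower, 90 x 90 x 180 mm high, with a 24 mm high catch tray reaching 125 mm from its origin along its -x. Origin: centre of the underside of the tower proper. To be left alone.
- sand_timer: Loose sand timer with wooden ends, 44 mm across, 85 mm tall, standing. Origin: centre of the underside. To be left alone.
Things that resemble listed ones, but are neither listed nor needed, are in the scene too. Several things have the shape of the dice_tin; the one meant has the colours described above.

How it is judged:
By the outcome, as a careful person would: the job done as asked, in the order asked, and still so for the second after the job is handed in, with the robot touching nothing.
It also fails if it takes over 141 s, if anything falls off the work surface, if the arm or the gripper's body presses on something with over 40 N, if the wrist force passes 120 N, or if a joint passes its speed limit or range.

### The arm

A 6-joint arm with a two-finger parallel gripper is mounted at the origin on the work surface. World frame = base frame: x ahead of the robot, y to its left, z up, the work surface at z = 0. Lengths are in m, angles in degrees, forces in N, time in s.
With the tool pointing down it reaches from about 0.325 to 1 m from the base axis. Payload 5.1 kg.
Tool frame: the origin (TCP) lies between the finger pads; the fingertips stand 11 mm ahead of it and the grasp point (between the pads) lies 8 mm behind it; z points along the fingers, y is the direction in which the jaws open and shut (so a half turn about z gives the same grasp; the last joint's range is limited). The gripper opens to 85 mm and grips with 20 to 120 N. Pads are 22 mm wide; open, the fingers measure 114 mm over their backs; the gripper's body (76 mm by 85 mm) begins 54 mm behind the grasp point. The pads swing forward as they close: fully open they stand 13 mm farther back than shut.
Start: joints at [-81.967, 7.093, 94.555, -0, 78.352, -4.733], TCP at [0.144, -0.634, 0.242] pointing down, gripper open.
Joint ranges: [-149.61, 149.61], [-58.7, 133.49], [1.44, 155.28], [-77.14, 257.14], [18.33, 153.61], [-166.67, 166.67]. Speed limits (degrees/s): [147.25, 147.25, 180, 180, 180, 180].

### API

Orientations are given as a 3x3 rotation matrix whose columns are the frame's x, y, z axes.
In Python, from bench import env gives the robot as it stands. The module is installed in compiled form; this text tells all that it offers.
- The arm moves only by the tool apply_moves, never from a script. Its argument "series" is one flat list of numbers, 5 for each row, row after row: the closure, from 0 (fully open) to 1 (shut), then the shift along the tool's x, y, z in cm, then the turn about the tool's z in degrees. A call has exactly 8 rows; each row shifts and turns the commanded pose from where the row before left it, along the tool's axes as they then stand; what a row does not reach is not made up. A row lasts 1/12 s, in which the tool goes at most 41.7 mm and 7.16 degrees, less where a joint would pass 70% of its speed; a pose out of reach is approached as far as the arm can. A call is refused whole if a number of a shift passes 4.17 or a number of a turn 7.16, either way. A call with a gripper value outside its range is refused whole. The fingers move at their own pace and stop on an object; "squeeze" is the grip in N (left out, the last holds). Time passes only in rows, so rows that do not move let the fingers close, or fill a call up. It gives the time, the measured TCP pose, the force and the opening at its end, in the units of the state.
- env.observe(): the state, without advancing time (a new reading comes with each control period).
- env.grab_frame(name): name is "scene" or "top"; returns (picture, depth): 384x512x3 uint8, red, green, blue; 384x512 float32, m along the optical axis (not along the pixel's ray), 0 where there is no reading.
- env.camera_params(name): a dict with "mtx" (3x3 intrinsics, pixels), "k1" (the pictures are not rectified: a ray, as slopes to the right and down, at radius r is drawn at 1 + k1 r^2 times it, then the intrinsics apply), "cam_to_world" (4x4, takes a point from camera to world coordinates). Camera axes: x right, y up, looking along -z (the intrinsics and any distortion apply to the point x, -y, -z); pixel columns grow to the right and rows downward; lengths in m; the calibration is good to about 2 mm. A picture is of the moment at which its call begins. camera_params takes no time and is no camera call.
- env.finish_job(): hands the job in, once; it reports no verdict.
The state is a dict: "time_s": time; "joint_positions": joint angles; "joint_vel": joint speeds; "effort": joint torques, N m; "ee_pos": TCP position; "tcp_rot": TCP orientation; "wrist_force": force on the tool from outside, world axes, zero at the start; "moment": the same for the moment, N m; "gripper_width": finger opening in m.
Only numpy, scipy, OpenCV 4.12 (cv2) and the standard library are available. Lean on these libraries where they do the work, as an engineer would, in place of code of your own. Each camera call takes 0.05 s, during which the arm holds its last target.

## Working session

There is one attempt and no reset: what is moved stays moved. The work goes in short steps, Python scripts to look and compute and a tool call to move; the robot and the scene stay as the last step left them, time stands still between calls to the robot, and variables do not carry over. Pictures are saved under pics/ and viewed, and the job is handed in when it is done.

Besides the shell and the picture viewer there is one more tool, called after "Call:" as name(argument=value, ...) on one line, values as JSON. apply_moves: Moves the arm, as the interface text tells. Its arguments: {"type":"object","properties":{"series":{"type":"array"},"squeeze":{"type":"number"}},"required":["series"]}

```bash
mkdir -p pics; cat > h.py <<'E'
import numpy as np, cv2
from bench import env
def grab(n,tag):
    p,d=env.grab_frame(n); cv2.imwrite(f'pics/{tag}.png',p[:,:,::-1]); np.save(f'pics/{tag}.npy',d); return p,d
def w(n,d,u,v):
    c=env.camera_params(n);K=c['mtx'];T=np.array(c['cam_to_world'])
    k=c['k1']
    q=cv2.undistortPoints(np.array([[[u,v]]],float),np.array(K),np.array([k,0,0,0,0.]))[0,0]
    z=d[int(round(v)),int(round(u))] if hasattr(d,'shape') else d
    return (T@np.array([q[0]*z,-q[1]*z,-z,1]))[:3]
def wz(n,u,v,z):
    "intersect pixel ray with height z"
    a=w(n,1.0,u,v);o=np.array(env.camera_params(n)['cam_to_world'])[:3,3]
    return o+(a-o)*(z-o[2])/(a[2]-o[2])
E
python3 - <<'E'
from h import *
for n in('scene','top'):
    p,d=grab(n,n+'0'); print(env.camera_params(n))
    cv2.imwrite(f'pics/{n}0b.png',cv2.resize(p[:,:,::-1],(800,600),interpolation=cv2.INTER_CUBIC))
print(env.observe())
E
```

```text
{'mtx': array([[364.47885133,   0.        , 247.27559743],
       [  0.        , 364.47885133, 190.9072489 ],
       [  0.        ,   0.        ,   1.        ]]), 'k1': -0.01919090237985572, 'cam_to_world': array([[-0.67746809, -0.55921601,  0.4778226 ,  0.98887288],
       [ 0.73551016, -0.50808496,  0.44819022,  0.45992687],
       [-0.00786067,  0.65507795,  0.75552041,  0.83516189],
       [ 0.        ,  0.        ,  0.        ,  1.        ]])}
{'mtx': array([[500.00539628,   0.        , 242.26853159],
       [  0.        , 500.00539628, 184.7477882 ],
       [  0.        ,   0.        ,   1.        ]]), 'k1': -0.07951608743549904, 'cam_to_world': array([[ 6.99553767e-03,  9.97483066e-01, -7.05591636e-02,
         4.20450540e-01],
       [-9.99975273e-01,  6.92744922e-03, -1.20964315e-03,
         2.79880144e-03],
       [-7.17803533e-04,  7.05658810e-02,  9.97506863e-01,
         1.74978459e+00],
       [ 0.00000000e+00,  0.00000000e+00,  0.00000000e+00,
         1.00000000e+00]])}
{'time_s': 0.1, 'joint_positions': array([-8.19661635e+01,  7.13155585e+00,  9.46256681e+01, -3.88458373e-04,
        7.83520200e+01, -4.73257609e+00]), 'joint_vel': array([ 0.12149498, -0.04124951, -0.16014255, -0.03537805, -0.11368512,
        0.03582419]), 'effort': array([ 6.83797734e-04, -4.24931252e+01, -3.66654074e+01, -8.73304202e-05,
        3.98598218e-03, -4.57250664e-06]), 'ee_pos': array([ 0.14353157, -0.63341447,  0.24116171]), 'tcp_rot': array([[ 9.75278778e-01,  2.20977898e-01, -2.73046618e-04],
       [ 2.20978015e-01, -9.75276964e-01,  1.88702482e-03],
       [ 1.50694701e-04, -1.90071256e-03, -9.99998182e-01]]), 'wrist_force': array([ 0.65379762, -0.43054821,  0.03398663]), 'moment': array([ 0.04457529,  0.02837615, -0.04748471]), 'gripper_width': 0.08534588774578726}
```

View pics/top0b.png

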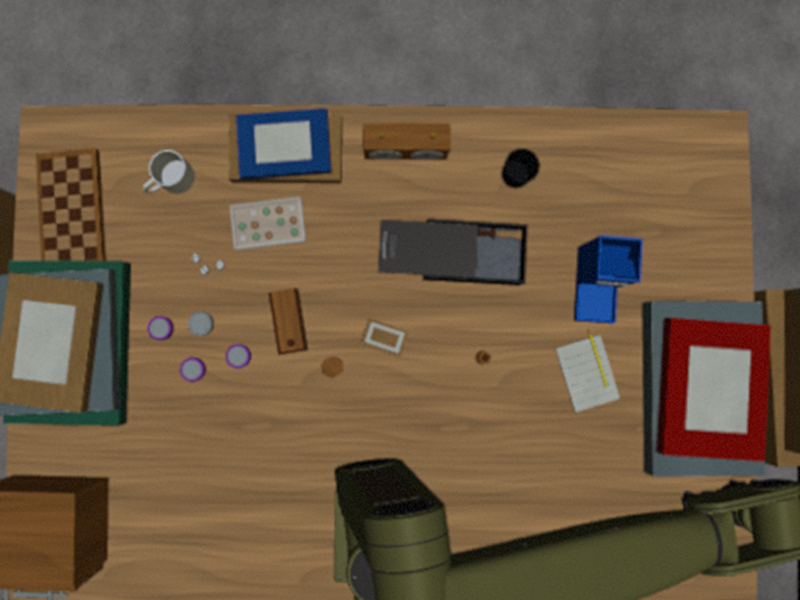

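View pics/scene0b.png

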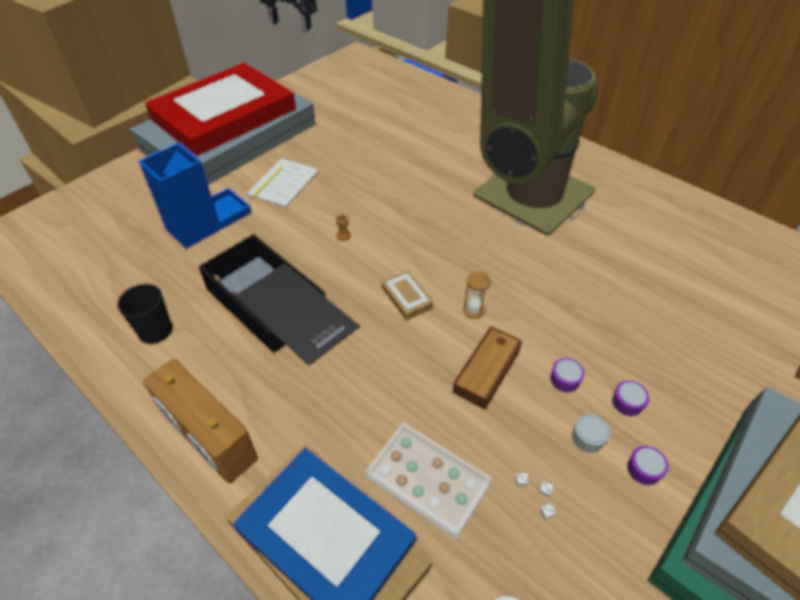

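The top view (800×600) shows the rook at (483,357), card box (384,337), domino box (288,321), timer (332,366) and chess box (452,250). The dice-tin candidates are (160,328), (238,356), (192,369) with purple sides and (200,323) all bare metal. The last one fits; I'll enlarge to confirm.

```bash
python3 - <<'E'
import cv2,numpy as np
t=cv2.imread('pics/top0.png');s=cv2.imread('pics/scene0.png')
def c(im,x0,y0,x1,y1,f,n): cv2.imwrite(f'pics/{n}.png',cv2.resize(im[y0:y1,x0:x1],None,fx=f,fy=f,interpolation=cv2.INTER_CUBIC))
c(t,85,170,325,250,3.33,'c_top1')   # tins..rook
c(t,225,130,425,220,4,'c_top2')
c(s,280,150,440,320,3.5,'c_sc1')
c(s,120,130,290,240,4.5,'c_sc2')
E
```

```text
(no output)
```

View pics/c_top1.png

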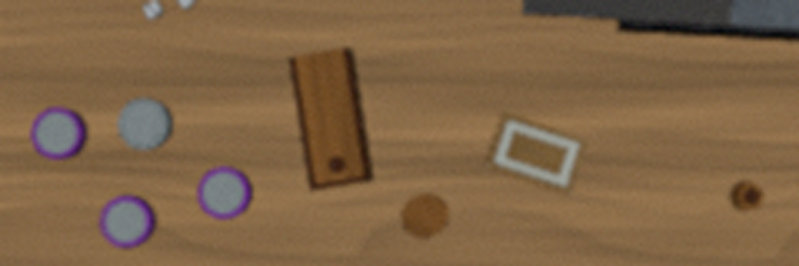

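View pics/c_top2.png

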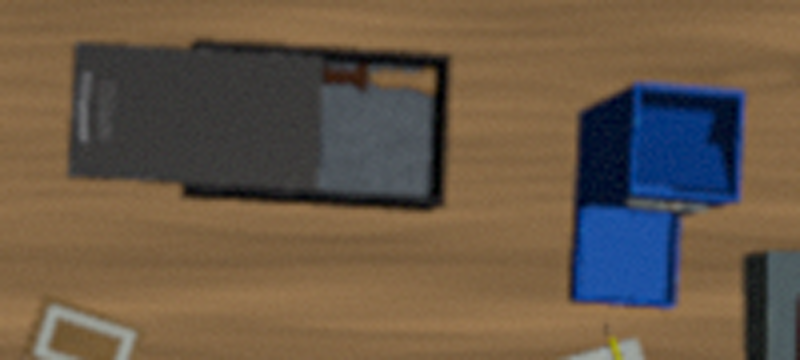

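View pics/c_sc1.png

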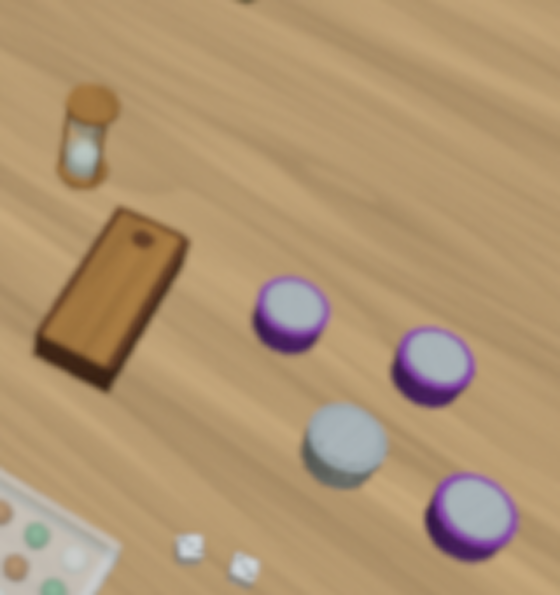

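View pics/c_sc2.png

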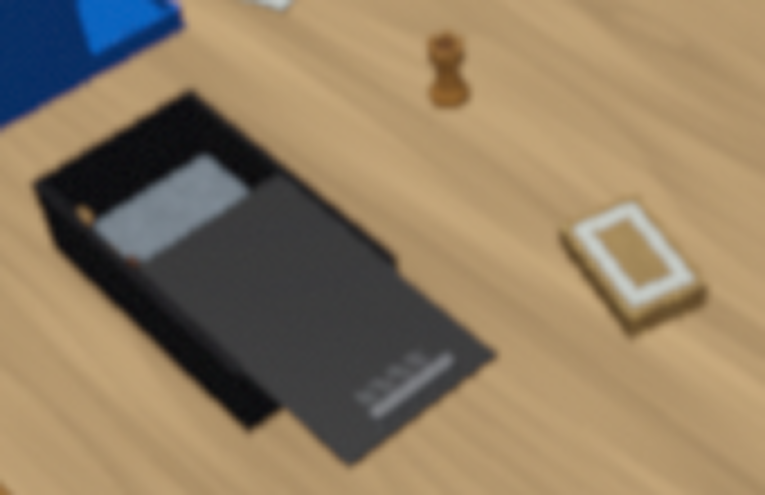

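The crop confirms it: the tin at crop (145,124), scene crop (345,440), is bare metal on both top and side. Its three neighbours are purple. Next I'll measure with depth.

```bash
cat > m.py <<'E'
from h import *
def cloud(n,d):
    c=env.camera_params(n);K=np.array(c['mtx']);T=np.array(c['cam_to_world'])
    v,u=np.mgrid[:384,:512]
    q=cv2.undistortPoints(np.stack([u,v],-1).reshape(-1,1,2).astype(float),K,np.array([c['k1'],0,0,0,0.])).reshape(384,512,2)
    P=np.stack([q[...,0]*d,-q[...,1]*d,-d],-1)@T[:3,:3].T+T[:3,3]
    P[d==0]=np.nan
    return P
def fit(P,cx,cy,r,z0,z1):
    m=(np.hypot(P[...,0]-cx,P[...,1]-cy)<r)&(P[...,2]>z0)&(P[...,2]<z1)
    q=P[m]
    if len(q)<6: return None
    R=cv2.minAreaRect(q[:,:2].astype(np.float32)*1000)
    xy=q[:,:2]-q[:,:2].mean(0);e,V=np.linalg.eigh(np.cov(xy.T));a=V[:,1]
    return len(q),(q.mean(0)*1000).round(1),'rect',np.round(R[0],1),np.round(R[1],1),round(R[2],1),'pca',round(np.degrees(np.arctan2(a[1],a[0]))%180,1),'med z',round(float(np.median(q[:,2])*1000),1)
E
cat > meas0.py <<'E'
from m import *
t=1/1.5625
obj={'rook':(483,357,.052,.03),'card':(384,337,.024,.07),'domino':(288,321,.036,.09),'tin':(200,323,.03,.04),'timer':(332,366,.085,.03)}
for n in('top','scene'):
    P=cloud(n,np.load(f'pics/{n}0.npy'))
    for k,(u,v,h,r) in obj.items():
        c=wz('top',u*t,v*t,h); print(n,k,(c*1000).round(0),fit(P,c[0],c[1],r,h-.007,h+.008))
    c=wz('top',451*t,251*t,.067);print(n,'lid',fit(P,c[0],c[1],.25,.055,.08))
P=cloud('top',np.load('pics/top0.npy'));print('table z',np.nanmedian(P[200:240,310:330,2]))
E
python3 meas0.py
```

```text
top rook [ 394. -223.   52.] (51, array([ 393.8, -227.2,   51.5]), 'rect', array([ 393.4, -227.3]), array([25.2, 23.8]), 89.8, 'pca', np.float64(9.3), 'med z', 51.2)
top card [436.  -8.  24.] (434, array([436.9,  -8.5,  24.8]), 'rect', array([437.2,  -8.3]), array([93.8, 58.9]), 72.0, 'pca', np.float64(71.8), 'med z', 24.5)
top domino [469. 203.  36.] (714, array([470.3, 205.4,  36.7]), 'rect', array([470.4, 205.3]), array([140.7,  65. ]), 9.8, 'pca', np.float64(9.4), 'med z', 36.7)
top tin [463. 399.  30.] (181, array([463. , 400.8,  30.2]), 'rect', array([464. , 401.5]), array([52.1, 52.6]), 2.5, 'pca', np.float64(89.5), 'med z', 29.6)
top timer [373. 103.  85.] (125, array([372.9, 104.6,  85.6]), 'rect', array([373.7, 104.1]), array([39.9, 40.5]), 1.5, 'pca', np.float64(56.6), 'med z', 85.4)
top lid (2548, array([ 635.7, -120.2,   65.7]), 'rect', array([ 617.7, -155.2]), array([323.4, 447.5]), 85.4, 'pca', np.float64(85.1), 'med z', 65.5)
scene rook [ 394. -223.   52.] (55, array([ 393.8, -222.9,   51.4]), 'rect', array([ 393.1, -224.3]), array([30.8, 23.3]), 42.9, 'pca', np.float
[... 159 characters left out ...]
oat64(73.2), 'med z', 26.3)
scene domino [469. 203.  36.] (1126, array([473.8, 210.4,  37.9]), 'rect', array([468.3, 208.3]), array([143.8,  64.6]), 10.4, 'pca', np.float64(10.0), 'med z', 38.0)
scene tin [463. 399.  30.] (390, array([466.3, 402.2,  31. ]), 'rect', array([464.4, 401.4]), array([54. , 52.9]), 42.0, 'pca', np.float64(5.8), 'med z', 31.4)
scene timer [373. 103.  85.] (158, array([373. , 108.6,  86.7]), 'rect', array([371.1, 107.1]), array([42.6, 42.4]), 12.7, 'pca', np.float64(40.5), 'med z', 87.1)
scene lid (3334, array([ 641.6, -127.6,   66.2]), 'rect', array([ 648.6, -205.7]), array([376.8, 387.8]), 49.5, 'pca', np.float64(104.6), 'med z', 66.0)
table z 0.0014480822029303564
```

```bash
python3 - <<'E'
from m import *
def cr(x,y): return 225+(x+.5)/4-.5,130+(y+.5)/4-.5
C=np.array([wz('top',*cr(*p),.067) for p in[(193,41),(447,56),(440,207),(185,195)]])*1000
print(C.round(1),C.mean(0).round(1)); 
L=np.array([wz('top',*cr(*p),.064) for p in[(77,43),(70,177)]])*1000;print('lid end',L.round(1),L.mean(0))
B=np.array([wz('top',*cr(*p),.076) for p in[(86,72),(84,142)]])*1000;print('bar',B.round(1))
for n in('top','scene'):
    P=cloud(n,np.load(f'pics/{n}0.npy'))
    m=(P[...,2]>.057)&(P[...,2]<.085)&(P[...,0]>.5)&(P[...,0]<.72)&(P[...,1]>-.32)&(P[...,1]<.08)
    q=P[m]; print(n,len(q),[np.round(x,1) for x in cv2.minAreaRect(q[:,:2].astype(np.float32)*1000)])
    # per y-slices x-extents
    for y in np.arange(-.29,.06,.02):
        s=q[abs(q[:,1]-y)<.01]
        if len(s): print(round(y,3),(s[:,0].min()*1000).round(1),(s[:,0].max()*1000).round(1),np.median(s[:,2]).round(4))
    print('y',q[:,1].min(),q[:,1].max()); b=q[(q[:,2]>.0715)];print('bar',len(b),b.mean(0))
E
```

```text
[[ 693.1  -98.1   67. ]
 [ 682.1 -314.6   67. ]
 [ 553.1 -307.6   67. ]
 [ 561.7  -91.6   67. ]] [ 622.5 -203.    67. ]
lid end [[6.911e+02 4.000e-01 6.400e+01]
 [5.766e+02 5.600e+00 6.400e+01]] [633.85928119   3.01095434  64.        ]
bar [[664.5  -7.3  76. ]
 [605.1  -6.   76. ]]
top 2416 [array([ 627.4, -155.3]), array([320.9, 131.8]), np.float64(87.4)]
-0.29 557.3 684.3 0.0679
-0.27 557.1 688.4 0.0682
-0.25 557.4 687.0 0.068
-0.23 557.9 687.6 0.0703
-0.21 559.9 690.4 0.0665
-0.19 560.4 690.2 0.0656
-0.17 562.9 689.9 0.0653
-0.15 563.0 693.6 0.0656
-0.13 563.3 693.3 0.0651
-0.11 564.0 693.2 0.0653
-0.09 566.2 694.0 0.065
-0.07 573.6 690.1 0.0652
-0.05 575.7 689.8 0.0654
-0.03 575.6 693.1 0.0651
-0.01 578.7 693.4 0.0663
0.01 579.1 693.1 0.0656
y -0.3137577154551363 0.0062278986059481015
bar 232 [ 0.63003173 -0.11813201  0.07408499]
scene 3087 [array([ 626.6, -153.1]), array([325.5, 131.6]), np.float64(87.3)]
-0.29 553.7 686.0 0.0683
-0.27 555.4 686.6 0.0683
-0.25 558.0 687.2 0.0685
-0.23 558.3 688.8 0.0683
-0.21 558.9 689.7 0.0661
-0.19 559.0 690.1 0.066
-0.17 560.6 690.9 0.0659
-0.15 561.9 692.1 0.0661
-0.13 562.2 693.4 0.066
-0.11 563.2 694.1 0.0661
-0.09 563.7 694.2 0.0658
-0.07 572.2 689.2 0.0658
-0.05 573.9 689.5 0.0658
-0.03 574.7 690.6 0.0659
-0.01 576.6 691.7 0.0666
0.01 576.7 692.0 0.0657
y -0.3160082360976822 0.010497270375577239
bar 92 [ 0.63089048 -0.03108209  0.07597592]
```

```bash
cat > g.py <<'E'
from h import *
def goal(x,y,z,psi=None):
    s=env.observe();R=s['tcp_rot'];p=s['ee_pos'];c=np.degrees(np.arctan2(R[1,0],R[0,0]))
    if psi is None: psi=c
    a=np.radians(psi);d=(np.array([x,y,z])-p)*100
    tx=d[0]*np.cos(a)+d[1]*np.sin(a);ty=d[0]*np.sin(a)-d[1]*np.cos(a)
    print('t',round(s['time_s'],2),'p',(p*1000).round(1),'psi',round(c,2),'turn',round((c-psi+180)%360-180,2),'tool cm',round(tx,2),round(ty,2),round(-d[2],2),'F',s['wrist_force'].round(1),'w',round(s['gripper_width']*1000,1),'j',s['joint_positions'].round(0))
BY=np.radians(-2.65);BO=np.array([.6243,-.2048])
def box(x,y): return BO+np.array([x*np.cos(BY)-y*np.sin(BY),x*np.sin(BY)+y*np.cos(BY)])/1000
E
python3 - <<'E'
from g import *
print(wz('top',309,228.4,.052))
goal(.3935,-.226,.14,-2.65)
print(box(-14,-54),box(0,3.5),box(0,98))
E
```

```text
[ 0.39378355 -0.22237044  0.052     ]
t 0.1 p [ 143.5 -633.4  241.2] psi 12.77 turn 15.42 tool cm 23.09 -41.85 10.12 F [ 0.7 -0.4  0. ] w 85.3 j [-82.   7.  95.  -0.  78.  -5.]
[ 0.6078183  -0.25809497] [ 0.62446182 -0.20130374] [ 0.628831  -0.1069048]
```

Call:
apply_moves(series=[0, 0, 0, 0, 5.14, 0, 0, 0, 0, 5.14, 0, 0, 0, 0, 5.14, 0, 1.78, -3.22, 0.5, 0, 0, 1.78, -3.22, 0.5, 0, 0, 1.78, -3.22, 0.5, 0, 0, 1.78, -3.22, 0.5, 0, 0, 1.78, -3.22, 0.5, 0], squeeze=25)

```text
time_s: 0.77
ee_pos: [0.2404, -0.4754, 0.2164]
tcp_rot: [[0.999, -0.047, -0.0], [-0.047, -0.999, 0.001], [-0.0, -0.001, -1.0]]
wrist_force: [0.9, -0.3, -0.2]
gripper_width: 0.0856
```

Call:
apply_moves(series=[0, 1.78, -3.22, 0.9, 0, 0, 1.78, -3.22, 0.9, 0, 0, 1.78, -3.22, 0.9, 0, 0, 1.78, -3.22, 0.9, 0, 0, 1.78, -3.22, 0.9, 0, 0, 1.78, -3.22, 0.9, 0, 0, 1.78, -3.22, 0.9, 0, 0, 1.0, -2, 0.9, 0])

```text
time_s: 1.43
ee_pos: [0.3866, -0.2355, 0.1445]
tcp_rot: [[0.999, -0.045, 0.0], [-0.045, -0.999, 0.001], [0.0, -0.001, -1.0]]
wrist_force: [-0.5, -1.1, -0.6]
gripper_width: 0.0855
```

```bash
python3 - <<'E'
from g import *
p,d=grab('scene','s1');cv2.imwrite('pics/s1c.png',cv2.resize(p[80:260,120:330,::-1],None,fx=3.5,fy=3.2,interpolation=cv2.INTER_CUBIC))
goal(.3935,-.226,.036,-2.65)
E
```

```text
t 1.48 p [ 386.4 -232.9  142.3] psi -2.45 turn 0.2 tool cm 0.67 -0.72 10.63 F [ 0.5  1.5 -1.4] w 85.4 j [-38. -14. 125.   0.  70.  54.]
```

View pics/s1c.png

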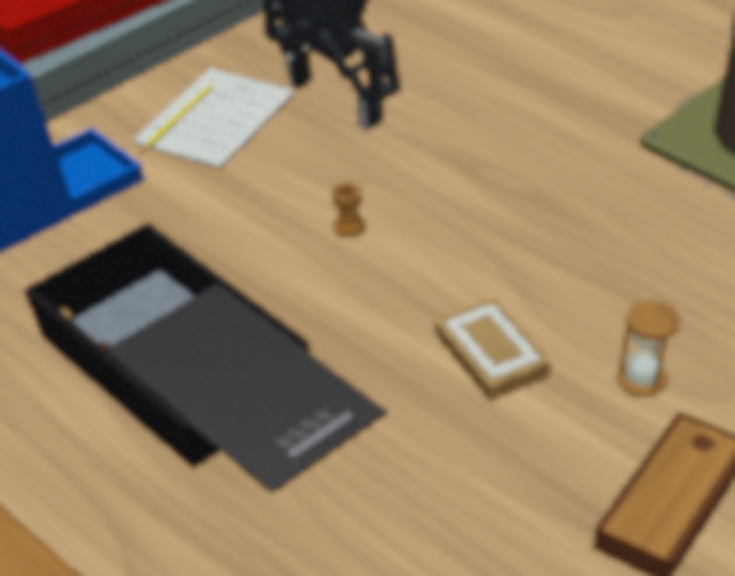

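The gripper hangs open above the rook (crop (347,210)), and nothing is in its way. Descending.

Call:
apply_moves(series=[0, 0.35, -0.3, 1.0, 0, 0, 0.3, -0.3, 1.7, 0, 0, 0, 0, 1.9, 0, 0, 0, 0, 1.9, 0, 0, 0, 0, 1.7, 0, 0, 0, 0, 1.4, 0, 0, 0, 0, 0.9, 0, 0, 0, 0, 0, 0])

```text
time_s: 2.15
ee_pos: [0.3908, -0.2321, 0.0378]
tcp_rot: [[0.999, -0.047, -0.004], [-0.047, -0.999, 0.003], [-0.004, -0.003, -1.0]]
wrist_force: [0.3, 1.0, 0.3]
gripper_width: 0.0853
```

```bash
python3 - <<'E'
from g import *
p,d=grab('scene','s2');cv2.imwrite('pics/s2c.png',cv2.resize(p[80:180,170:280,::-1],None,fx=6,fy=6,interpolation=cv2.INTER_CUBIC))
goal(.3935,-.226,.036,-2.65)
E
```

```text
t 2.2 p [ 391.7 -232.6   39.2] psi -2.71 turn -0.06 tool cm 0.15 -0.67 0.32 F [ 0.2 -0.4  0.4] w 85.2 j [-37.  -5. 128.  -0.  57.  55.]
```

View pics/s2c.png

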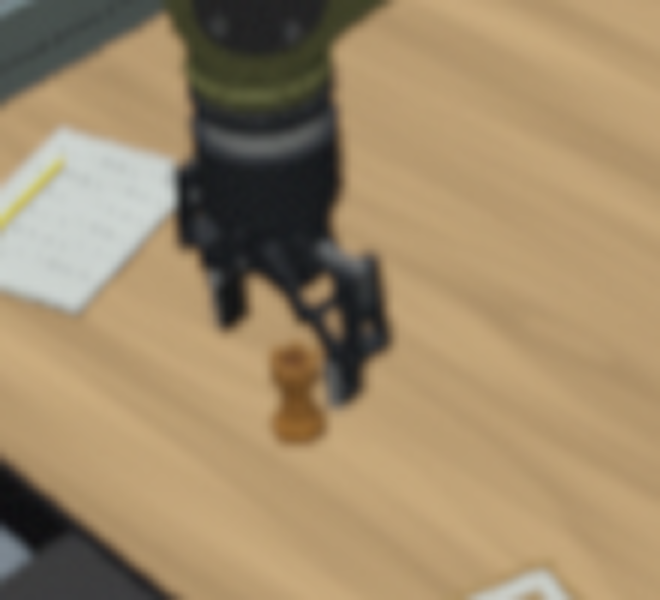

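Call:
apply_moves(series=[0, 0.15, -0.67, 0.3, 0, 0, 0, 0, 0, 0, 0, 0, 0, 0, 0, 0, 0, 0, 0, 0, 0.5, 0, 0, 0, 0, 1, 0, 0, 0, 0, 1, 0, 0, 0, 0, 1, 0, 0, 0, 0])

```text
time_s: 2.87
ee_pos: [0.3944, -0.2261, 0.0375]
tcp_rot: [[0.999, -0.046, 0.0], [-0.046, -0.999, -0.0], [0.0, 0.0, -1.0]]
wrist_force: [0.7, -0.1, -0.1]
gripper_width: 0.0388
```

Call:
apply_moves(series=[1, 0, 0, 0, 0, 1, 0, 0, 0, 0, 1, 0, 0, 0, 0, 1, 0, 0, 0, 0, 1, 0, 0, 0, 0, 1, 0, 0, 0, 0, 1, 0, 0, -0.5, 0, 1, 0, 0, -0.5, 0])

```text
time_s: 3.53
ee_pos: [0.394, -0.2257, 0.0473]
tcp_rot: [[0.999, -0.046, -0.001], [-0.046, -0.999, 0.001], [-0.001, -0.001, -1.0]]
wrist_force: [0.1, -0.3, -0.3]
gripper_width: 0.0262
```

```bash
python3 - <<'E'
from g import *
p,d=grab('scene','s3');cv2.imwrite('pics/s3c.png',cv2.resize(p[80:180,170:280,::-1],None,fx=6,fy=6,interpolation=cv2.INTER_CUBIC))
goal(*box(-14,-54),.18,-2.65)
E
```

```text
t 3.58 p [ 394.9 -226.4   48.7] psi -2.65 turn -0.0 tool cm 21.42 2.19 -13.13 F [0.5 0.1 0.2] w 26.2 j [-37.  -6. 128.   0.  58.  56.]
```

View pics/s3c.png

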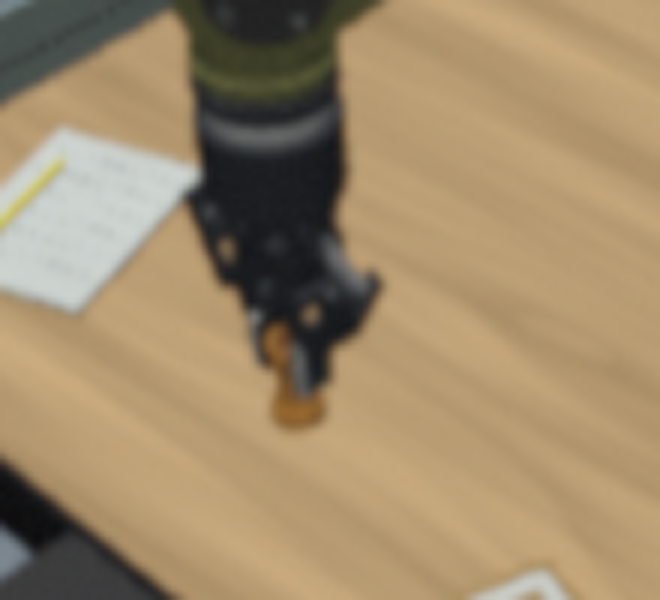

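Rook gripped (26.2 mm at the crown) and lifted off the counter. Next I'll carry it to above the open half.

Call:
apply_moves(series=[1, 0, 0, -2, 0, 1, 0.5, 0, -3, 0, 1, 1.5, 0.2, -3, 0, 1, 2.5, 0.3, -2.5, 0, 1, 2.5, 0.3, -1.6, 0, 1, 2.5, 0.3, -1.0, 0, 1, 2.5, 0.3, 0, 0, 1, 2.5, 0.3, 0, 0])

```text
time_s: 4.25
ee_pos: [0.5403, -0.2502, 0.1802]
tcp_rot: [[0.999, -0.046, 0.003], [-0.046, -0.999, -0.002], [0.003, 0.001, -1.0]]
wrist_force: [-0.4, -0.8, -0.5]
gripper_width: 0.026
```

Call:
apply_moves(series=[1, 2.5, 0.2, 0, 0, 1, 2.0, 0.2, 0, 0, 1, 1.5, 0.1, 0, 0, 1, 0.9, 0, 0, 0, 1, 0, 0, 0, 0, 1, 0, 0, 0, 0, 1, 0, 0, 0, 0, 1, 0, 0, 0, 0])

```text
time_s: 4.92
ee_pos: [0.6063, -0.2578, 0.1784]
tcp_rot: [[0.999, -0.047, -0.0], [-0.047, -0.999, 0.0], [-0.0, -0.0, -1.0]]
wrist_force: [0.1, -0.6, -1.0]
gripper_width: 0.0259
```

```bash
python3 - <<'E'
from g import *
p,d=grab('scene','s4');cv2.imwrite('pics/s4c.png',cv2.resize(p[80:250,110:270,::-1],None,fx=4,fy=3.5,interpolation=cv2.INTER_CUBIC))
p,d=grab('top','t4');cv2.imwrite('pics/t4c.png',cv2.resize(p[120:230,220:360,::-1],None,fx=5,fy=5,interpolation=cv2.INTER_CUBIC))
goal(*box(-14,-54),.041,-2.65)
E
```

```text
t 5.02 p [ 606.4 -257.9  178.5] psi -2.68 turn -0.03 tool cm 0.14 0.01 13.75 F [ 1.6 -0.4  0.3] w 26.0 j [-28.  11.  97.  -0.  73.  65.]
```

View pics/s4c.png

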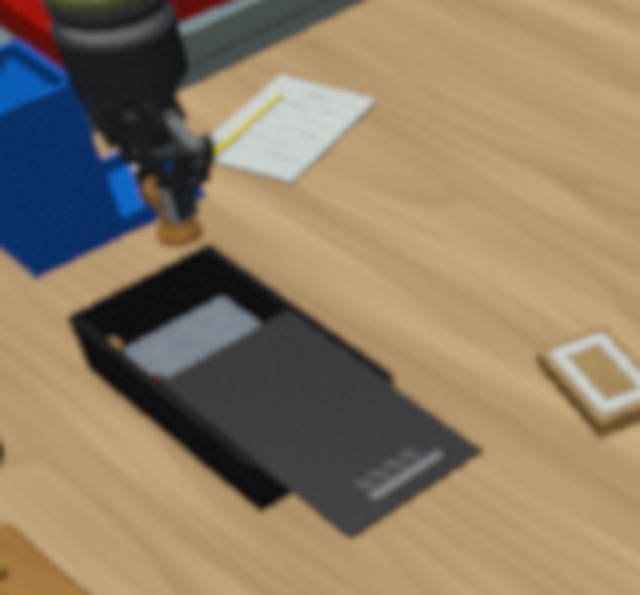

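View pics/t4c.png

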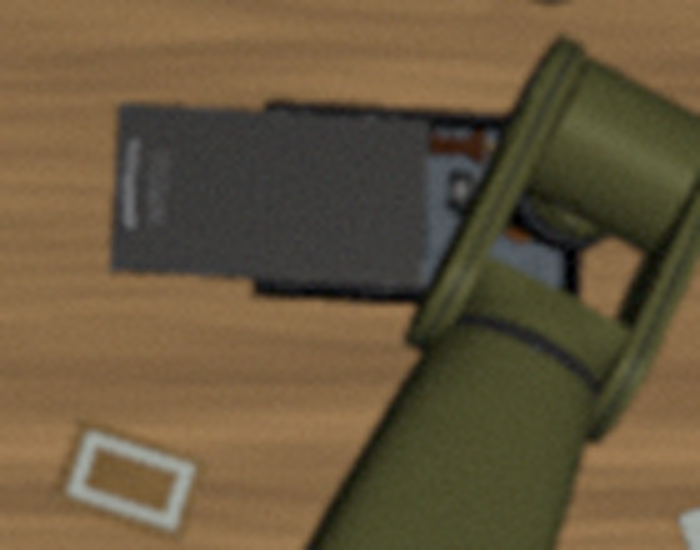

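The rook hangs over the open half; the top crop shows it at about (518,232), inside the walls. Lowering.

Call:
apply_moves(series=[1, 0.14, 0, 2.0, 0, 1, 0, 0, 2.5, 0, 1, 0, 0, 2.5, 0, 1, 0, 0, 2.2, 0, 1, 0, 0, 1.8, 0, 1, 0, 0, 1.2, 0, 1, 0, 0, 0.8, 0, 1, 0, 0, 0.4, 0])

```text
time_s: 5.68
ee_pos: [0.608, -0.2578, 0.0434]
tcp_rot: [[0.999, -0.046, -0.001], [-0.046, -0.999, 0.001], [-0.001, -0.001, -1.0]]
wrist_force: [-0.4, 0.2, 0.2]
gripper_width: 0.0261
```

```bash
python3 - <<'E'
from g import *
goal(*box(-14,-54),.041,-2.65)
E
```

```text
t 5.68 p [ 608.  -257.8   43.4] psi -2.66 turn -0.01 tool cm -0.01 0.03 0.24 F [-0.4  0.2  0.2] w 26.1 j [-28.  19. 101.  -0.  60.  65.]
```

Call:
apply_moves(series=[1, 0, 0, 0.2, 0, 1, 0, 0, 0, 0, 1, 0, 0, 0, 0, 0.45, 0, 0, 0, 0, 0.45, 0, 0, 0, 0, 0.45, 0, 0, 0, 0, 0.45, 0, 0, 0, 0, 0.45, 0, 0, 0, 0])

```text
time_s: 6.35
ee_pos: [0.6086, -0.258, 0.0426]
tcp_rot: [[0.999, -0.046, 0.0], [-0.046, -0.999, -0.0], [0.0, 0.0, -1.0]]
wrist_force: [-0.2, -0.2, -0.3]
gripper_width: 0.0472
```

```bash
python3 - <<'E'
from g import *
goal(*box(-14,-54),.18,-2.65)
E
```

```text
t 6.35 p [ 608.6 -258.    42.6] psi -2.65 turn -0.0 tool cm -0.08 0.01 -13.74 F [-0.2 -0.2 -0.3] w 47.2 j [-28.  19. 101.  -0.  60.  65.]
```

Call:
apply_moves(series=[0.45, 0, 0, -1.5, 0, 0.45, 0, 0, -2.5, 0, 0.45, 0, 0, -2.5, 0, 0.45, 0, 0, -2.5, 0, 0.45, 0, -2, -1.5, 0, 0.3, 0, -3, 0, 0, 0.3, 0, -3, 0, 0, 0.3, 0, -3, 0, 0])

```text
time_s: 7.02
ee_pos: [0.614, -0.1474, 0.1495]
tcp_rot: [[0.999, -0.047, 0.002], [-0.047, -0.999, -0.001], [0.003, 0.001, -1.0]]
wrist_force: [-0.0, -0.1, -0.4]
gripper_width: 0.0594
```

Call:
apply_moves(series=[0.3, 0.3, -3, 0, 0, 0.3, 0.3, -3, 0, 0, 0.3, 0.3, -3, 0, 0, 0.3, 0.3, -2.5, 0, 0, 0.3, 0.2, -1.5, 0, 0, 0.3, 0, 0, 0, 0, 0.3, 0, 0, 0, 0, 0.3, 0, 0, 0, 0])

```text
time_s: 7.68
ee_pos: [0.6337, -0.0198, 0.1477]
tcp_rot: [[0.999, -0.047, 0.0], [-0.047, -0.999, -0.001], [0.0, 0.001, -1.0]]
wrist_force: [0.3, -0.8, -0.0]
gripper_width: 0.0599
```

```bash
python3 - <<'E'
from g import *
p,d=grab('scene','s5');cv2.imwrite('pics/s5c.png',cv2.resize(p[80:260,110:280,::-1],None,fx=4,fy=3.3,interpolation=cv2.INTER_CUBIC))
p,d=grab('top','t5');cv2.imwrite('pics/t5c.png',cv2.resize(p[120:230,220:360,::-1],None,fx=5,fy=5,interpolation=cv2.INTER_CUBIC))
goal(*box(0,197.5),.08,-2.65)
E
```

```text
t 7.78 p [633.5 -20.2 147.5] psi -2.74 turn -0.09 tool cm -0.07 -1.26 6.75 F [ 0.1 -0.2  0.5] w 59.7 j [ -7.   9. 101.  -0.  69.  86.]
```

View pics/s5c.png

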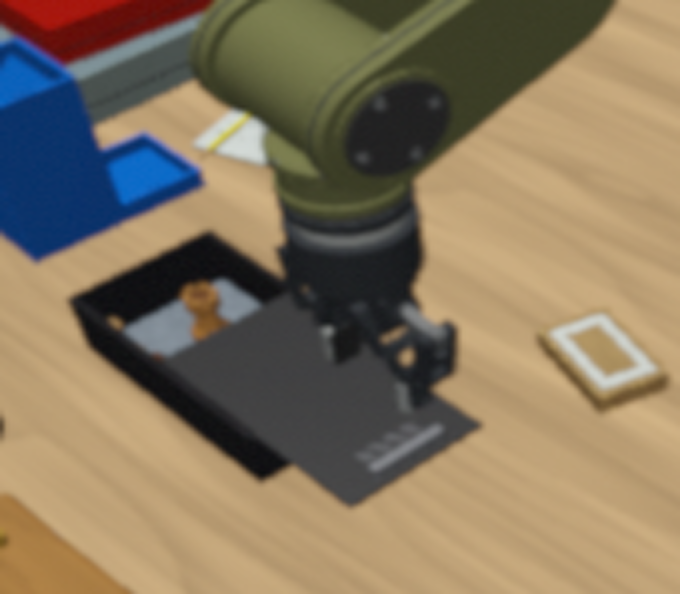

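View pics/t5c.png

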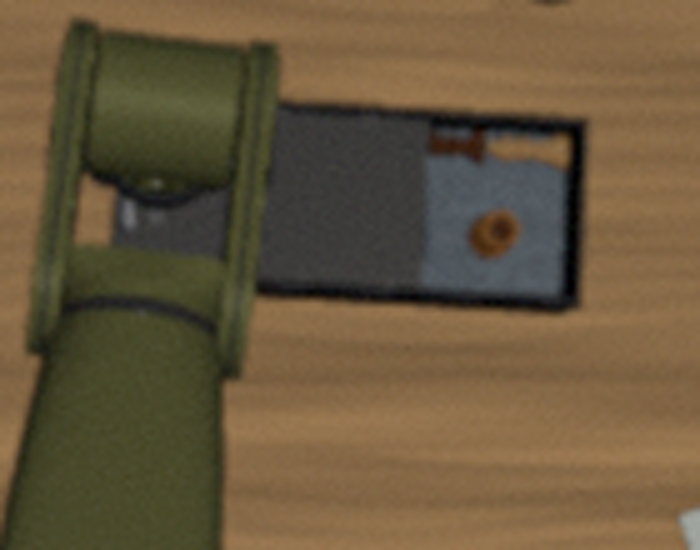

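The rook stands upright on the floor (top crop (495,233)), clear of the lid's path and of the chessmen. Gripping the bar next.

Call:
apply_moves(series=[0.3, 0, -0.6, 1.0, 0, 0.3, 0, -0.6, 1.5, 0, 0.3, 0, 0, 1.5, 0, 0.3, 0, 0, 1.3, 0, 0.3, 0, 0, 0.9, 0, 0.3, 0, 0, 0.5, 0, 0.3, 0, 0, 0, 0, 0.3, 0, 0, 0, 0])

```text
time_s: 8.45
ee_pos: [0.6341, -0.007, 0.0799]
tcp_rot: [[0.999, -0.046, -0.001], [-0.046, -0.999, 0.0], [-0.001, -0.0, -1.0]]
wrist_force: [-0.2, 0.9, 0.8]
gripper_width: 0.0599
```

```bash
python3 - <<'E'
from g import *
p,d=grab('scene','s6');cv2.imwrite('pics/s6c.png',cv2.resize(p[130:240,150:270,::-1],None,fx=5.5,fy=5.3,interpolation=cv2.INTER_CUBIC))
goal(*box(0,197.5),.08,-2.65)
E
```

```text
t 8.5 p [634.6  -7.   80.8] psi -2.66 turn -0.01 tool cm -0.12 0.06 0.08 F [-0.4 -0.1 -0.1] w 59.7 j [ -5.  14. 104.  -0.  63.  87.]
```

View pics/s6c.png

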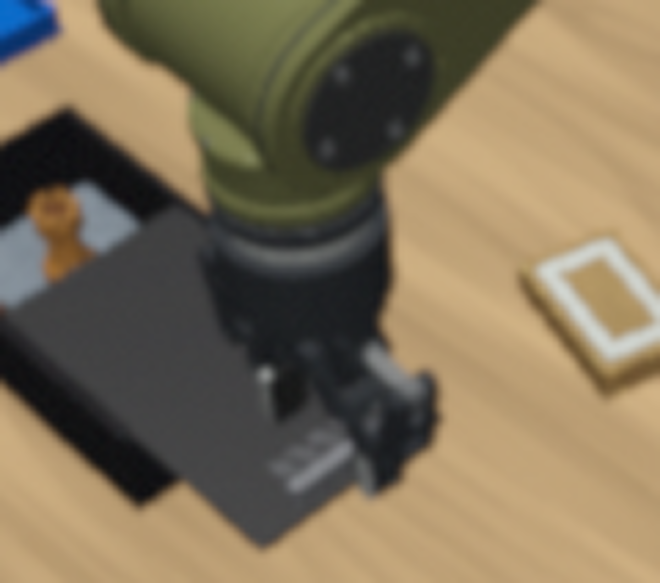

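The fingers straddle the grey bar (crop (320,465)). Closing on it.

Call:
apply_moves(series=[1, 0, 0, 0.05, 0, 1, 0, 0, 0, 0, 1, 0, 0, 0, 0, 1, 0, 0, 0, 0, 1, 0, 0, 0, 0, 1, 0, 0, 0, 0, 1, 0, 0, 0, 0, 1, 0, 0, 0, 0])

```text
time_s: 9.17
ee_pos: [0.6346, -0.0066, 0.0805]
tcp_rot: [[0.999, -0.046, 0.001], [-0.046, -0.999, 0.0], [0.001, -0.0, -1.0]]
wrist_force: [-1.0, 1.9, 3.4]
gripper_width: 0.0068
```

```bash
python3 - <<'E'
from g import *
goal(*box(0,98),.08,-2.65)
E
```

```text
t 9.17 p [634.6  -6.6  80.5] psi -2.65 turn -0.0 tool cm -0.11 10.04 0.05 F [-1.   1.9  3.4] w 6.8 j [ -5.  14. 104.   0.  63.  87.]
```

Call:
apply_moves(series=[1, 0, 0.8, 0, 0, 1, 0, 1.4, 0, 0, 1, 0, 1.6, 0, 0, 1, 0, 1.6, 0, 0, 1, 0, 1.6, 0, 0, 1, 0, 1.2, 0, 0, 1, 0, 0.8, 0, 0, 1, 0, 0.3, 0, 0])

```text
time_s: 9.83
ee_pos: [0.6298, -0.1023, 0.0804]
tcp_rot: [[0.999, -0.048, 0.0], [-0.048, -0.999, -0.001], [0.001, 0.001, -1.0]]
wrist_force: [-1.0, 2.6, 4.8]
gripper_width: 0.0069
```

Call:
apply_moves(series=[1, 0, 0.2, 0, 0, 1, 0, 0.2, 0, 0, 1, 0, 0.15, 0, 0, 1, 0, 0.15, 0, 0, 1, 0, 0.1, 0, 0, 1, 0, 0.1, 0, 0, 1, 0, 0, 0, 0, 1, 0, 0, 0, 0])

```text
time_s: 10.5
ee_pos: [0.6297, -0.1045, 0.0804]
tcp_rot: [[0.999, -0.048, 0.0], [-0.048, -0.999, 0.01], [-0.0, -0.01, -1.0]]
wrist_force: [0.1, 19.1, 7.4]
gripper_width: 0.0069
```

```bash
python3 - <<'E'
from g import *
goal(*box(0,98),.08,-2.65)
E
```

```text
t 10.5 p [ 629.7 -104.5   80.4] psi -2.73 turn -0.08 tool cm -0.08 0.24 0.04 F [ 0.1 19.1  7.4] w 6.9 j [-14.  14. 103.   1.  63.  78.]
```

The lid stopped hard: 19 N with no further travel, and it moved 98 mm in all. Relieving the push, then releasing and lifting.

Call:
apply_moves(series=[1, 0, -0.3, 0, 0, 1, 0, -0.3, 0, 0, 0.4, 0, 0, 0, 0, 0.4, 0, 0, 0, 0, 0.4, 0, 0, 0, 0, 0.4, 0, 0, -1, 0, 0.4, 0, 0, -2, 0, 0.4, 0, 0, -3, 0])

```text
time_s: 11.17
ee_pos: [0.6273, -0.1028, 0.1371]
tcp_rot: [[0.999, -0.047, -0.007], [-0.047, -0.999, 0.002], [-0.007, -0.001, -1.0]]
wrist_force: [1.2, -0.3, 0.2]
gripper_width: 0.0512
```

```bash
python3 - <<'E'
from g import *
goal(.4695,.206,.16,99.6); goal(.4695,.206,.16,-80.4)
E
```

```text
t 11.17 p [ 627.3 -102.8  137.1] psi -2.68 turn -102.28 tool cm 33.08 -10.41 -2.29 F [ 1.2 -0.3  0.2] w 51.2 j [-14.  10. 101.  -0.  69.  79.]
t 11.17 p [ 627.3 -102.8  137.1] psi -2.68 turn 77.72 tool cm -33.08 10.41 -2.29 F [ 1.2 -0.3  0.2] w 51.2 j [-14.  10. 101.  -0.  69.  79.]
```

```bash
sed -i 's/BO=.*/BO=np.array([.6243,-.2026])/' g.py; python3 - <<'E'
from g import *
goal(.4695,.207,.14,9.7)
E
```

```text
t 11.17 p [ 627.3 -102.8  137.1] psi -2.68 turn -12.38 tool cm -10.34 -33.19 -0.29 F [ 1.2 -0.3  0.2] w 51.2 j [-14.  10. 101.  -0.  69.  79.]
```

Call:
apply_moves(series=[0, 0, 0, -0.3, -6.19, 0, 0, 0, -0.5, -6.19, 0, -0.86, -2.77, 0, 0, 0, -0.86, -2.77, 0, 0, 0, -0.86, -2.77, 0, 0, 0, -0.86, -2.77, 0, 0, 0, -0.86, -2.77, 0, 0, 0, -0.86, -2.77, 0, 0])

```text
time_s: 11.83
ee_pos: [0.5501, 0.0529, 0.1484]
tcp_rot: [[0.986, 0.168, 0.0], [0.168, -0.986, -0.0], [0.0, 0.0, -1.0]]
wrist_force: [1.5, 0.6, -0.6]
gripper_width: 0.0855
```

Call:
apply_moves(series=[0, -0.86, -2.77, 0, 0, 0, -0.86, -2.77, 0, 0, 0, -0.86, -2.77, 0, 0, 0, -0.86, -2.77, 0, 0, 0, -0.86, -2.77, 0, 0, 0, -0.86, -2.77, 0, 0, 0, 0, 0, 0, 0, 0, 0, 0, 0, 0])

```text
time_s: 12.5
ee_pos: [0.4715, 0.208, 0.1483]
tcp_rot: [[0.985, 0.171, 0.001], [0.171, -0.985, -0.0], [0.001, 0.0, -1.0]]
wrist_force: [0.4, -0.7, -0.0]
gripper_width: 0.0854
```

```bash
python3 - <<'E'
from g import *
p,d=grab('scene','s7');cv2.imwrite('pics/s7c.png',cv2.resize(p[130:290,150:360,::-1],None,fx=3.8,fy=3.7,interpolation=cv2.INTER_CUBIC))
p,d=grab('top','t7');cv2.imwrite('pics/t7c.png',cv2.resize(p[120:250,130:360,::-1],None,fx=3.4,fy=4,interpolation=cv2.INTER_CUBIC))
goal(.4695,.207,.013,9.7)
E
```

```text
t 12.6 p [472.3 206.9 148.2] psi 9.71 turn 0.01 tool cm -0.27 -0.06 13.52 F [ 0.2 -0.3 -0.2] w 85.5 j [ 18.  -6. 117.  -0.  69.  98.]
```

View pics/s7c.png

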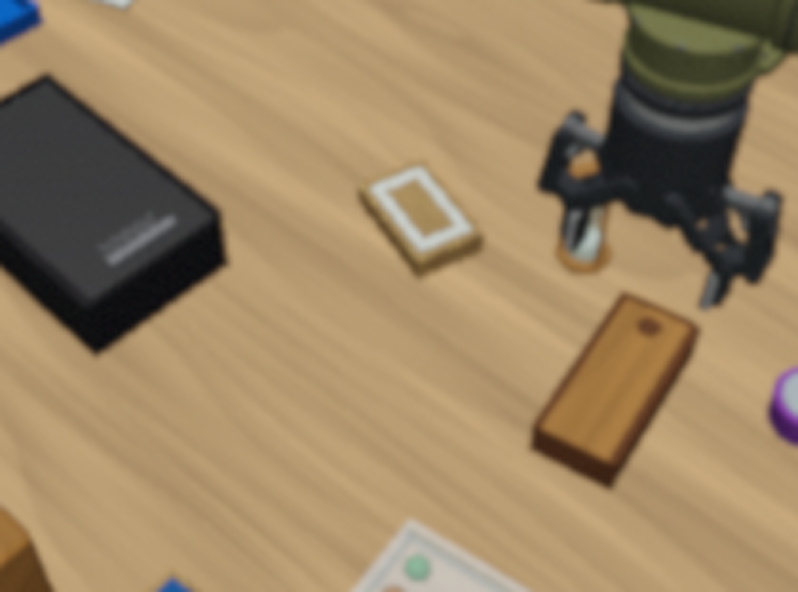

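View pics/t7c.png

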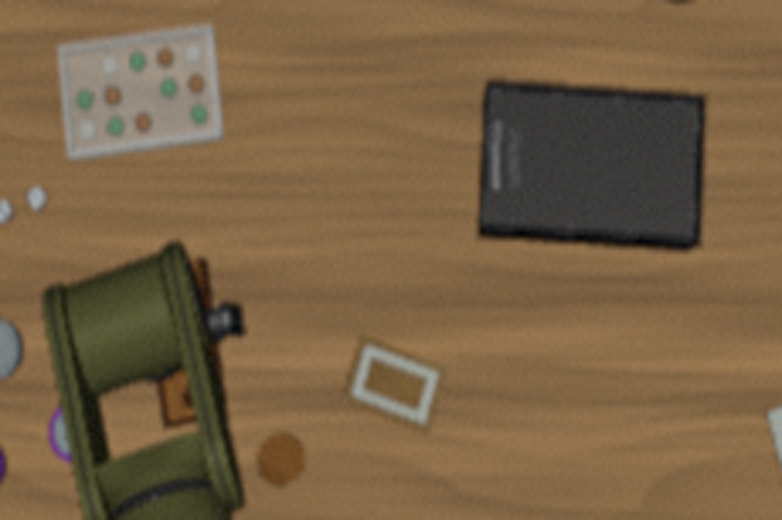

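The lid is shut flush and the gripper is above the domino box, with the timer clear of the fingers. Re-fitting the box from these frames while I descend.

Call:
apply_moves(series=[0, -0.27, -0.06, 1.5, 0, 0, 0, 0, 2.2, 0, 0, 0, 0, 2.4, 0, 0, 0, 0, 2.4, 0, 0, 0, 0, 2.0, 0, 0, 0, 0, 1.5, 0, 0, 0, 0, 1.0, 0, 0, 0, 0, 0.4, 0])

```text
time_s: 13.27
ee_pos: [0.4686, 0.2062, 0.0121]
tcp_rot: [[0.986, 0.167, -0.003], [0.167, -0.986, -0.001], [-0.003, 0.001, -1.0]]
wrist_force: [-0.8, 0.2, -0.9]
gripper_width: 0.0855
```

```bash
python3 - <<'E'
from g import *
from m import cloud
for n,f in(('top','t7'),('scene','s7'),('top','t4')):
    P=cloud(n,np.load(f'pics/{f}.npy'))
    for lo in(.05,.055,.06):
        m=(P[...,2]>lo)&(P[...,2]<.085)&(P[...,0]>.5)&(P[...,0]<.74)&(P[...,1]>-.36)&(P[...,1]<-.05)
        q=P[m]; print(n,len(q),[np.round(x,1) for x in cv2.minAreaRect(q[:,:2].astype(np.float32)*1000)],np.round(1000*q.mean(0),1))
    if f=='t7': print('')
goal(.4695,.207,.013,9.7)
E
```

```text
top 2484 [array([ 625.3, -205.5]), array([220.5, 131.3]), np.float64(87.1)] [ 624.5 -204.3   65.4]
top 2441 [array([ 625.4, -205.5]), array([220.4, 131. ]), np.float64(87.2)] [ 625.  -204.3   65.7]
top 2213 [array([ 625.3, -205.6]), array([219.9, 131.2]), np.float64(87.3)] [ 625.3 -204.4   66.4]

scene 2831 [array([ 624.2, -203.3]), array([225.9, 131.5]), np.float64(87.1)] [ 628.2 -193.    65.9]
scene 2753 [array([ 624.2, -203.3]), array([225.9, 131.5]), np.float64(87.1)] [ 627.6 -194.7   66.3]
scene 2655 [array([ 624.1, -203.9]), array([225.1, 131.1]), np.float64(87.3)] [ 626.7 -196.6   66.6]
top 1783 [array([ 626.8, -181.8]), array([263.7, 132.4]), np.float64(89.1)] [ 629.2 -134.4   65.1]
top 1767 [array([ 626.8, -181.8]), array([263.7, 132.4]), np.float64(89.1)] [ 629.5 -134.4   65.2]
top 1596 [array([ 626.8, -181.8]), array([263.7, 132.4]), np.float64(89.1)] [ 629.9 -134.6   66. ]
t 13.27 p [468.6 206.2  12.1] psi 9.63 turn -0.07 tool cm 0.1 -0.07 -0.09 F [-0.8  0.2 -0.9] w 85.5 j [ 18.   5. 121.  -0.  54.  98.]
```

Call:
apply_moves(series=[1, 0.1, 0, -0.05, 0, 1, 0, 0, 0, 0, 1, 0, 0, 0, 0, 1, 0, 0, 0, 0, 1, 0, 0, 0, 0, 1, 0, 0, 0, 0, 1, 0, 0, 0, 0, 1, 0, 0, 0, 0], squeeze=45)

```text
time_s: 13.93
ee_pos: [0.4712, 0.2079, 0.0156]
tcp_rot: [[0.986, 0.169, 0.002], [0.169, -0.986, 0.0], [0.002, -0.0, -1.0]]
wrist_force: [1.1, -1.3, 6.0]
gripper_width: 0.0632
```

```bash
sed -i 's/BO=.*/BO=np.array([.6248,-.2032])/;s/-2.65/-2.75/' g.py; python3 - <<'E'
from g import *
goal(*box(0,3.5),.16,87.25)
E
```

```text
t 13.93 p [471.2 207.9  15.6] psi 9.73 turn -77.52 tool cm -39.98 17.32 -14.44 F [ 1.1 -1.3  6. ] w 63.2 j [ 18.   5. 121.  -0.  54.  98.]
```

Call:
apply_moves(series=[1, 0, 0, -1.0, 0, 1, 0, 0, -2.0, 0, 1, 0, 0, -3, 0, 1, 0, 0, -3, 0, 1, 0, 0, -3, 0, 1, 0, 0, -2.4, 0, 1, 0, 0, 0, -5, 1, 0, 0, 0, -6.5])

```text
time_s: 14.6
ee_pos: [0.4705, 0.2081, 0.1606]
tcp_rot: [[0.93, 0.367, 0.003], [0.367, -0.93, 0.001], [0.003, -0.0, -1.0]]
wrist_force: [-0.8, 0.2, -2.8]
gripper_width: 0.0632
```

```bash
python3 - <<'E'
from g import *
goal(*box(0,3.5),.16,87.25)
E
```

```text
t 14.6 p [470.5 208.1 160.6] psi 21.51 turn -65.74 tool cm -39.99 17.38 0.06 F [-0.8  0.2 -2.8] w 63.2 j [ 18.  -7. 116.   0.  70.  86.]
```

Call:
apply_moves(series=[1, 0, 0, 0, -7, 1, 0, 0, 0, -7, 1, 0, 0, 0, -7, 1, 0, 0, 0, -7, 1, 0, 0, 0, -7, 1, 0, 0, 0, -7, 1, 0, 0, 0, -7, 1, 0, 0, 0, -7])

```text
time_s: 15.27
ee_pos: [0.4689, 0.2076, 0.1575]
tcp_rot: [[0.215, 0.977, -0.002], [0.977, -0.215, -0.001], [-0.001, -0.002, -1.0]]
wrist_force: [-0.4, 0.6, -2.0]
gripper_width: 0.0632
```

Call:
apply_moves(series=[1, 0, 0, 0, -6, 1, 0, 0, 0, -3.74, 1, -1.5, 0.65, 0, 0, 1, -2.8, 1.2, 0, 0, 1, -3, 1.3, 0, 0, 1, -3, 1.3, 0, 0, 1, -3, 1.3, 0, 0, 1, -3, 1.3, 0, 0])

```text
time_s: 15.93
ee_pos: [0.531, 0.0401, 0.1577]
tcp_rot: [[0.052, 0.999, -0.002], [0.999, -0.052, 0.0], [0.0, -0.002, -1.0]]
wrist_force: [1.8, 0.2, -2.5]
gripper_width: 0.0633
```

Call:
apply_moves(series=[1, -3, 1.3, 0, 0, 1, -3, 1.3, 0, 0, 1, -3, 1.3, 0, 0, 1, -3, 1.3, 0, 0, 1, -3, 1.3, 0, 0, 1, -3, 1.3, 0, 0, 1, -2.5, 1.2, 0, 0, 1, -1.5, 0.8, 0, 0])

```text
time_s: 16.6
ee_pos: [0.6177, -0.186, 0.1575]
tcp_rot: [[0.055, 0.999, -0.002], [0.999, -0.055, 0.0], [0.0, -0.002, -1.0]]
wrist_force: [-0.5, 0.3, -2.3]
gripper_width: 0.0632
```

```bash
python3 - <<'E'
from g import *
goal(*box(0,3.5),.082,87.25)
E
```

```text
t 16.6 p [ 617.7 -186.   157.5] psi 86.87 turn -0.38 tool cm -1.34 0.79 7.55 F [-0.5  0.3 -2.3] w 63.2 j [-22.  10.  99.  -0.  70. -18.]
```

Call:
apply_moves(series=[1, -0.7, 0.4, 0, 0, 1, -0.6, 0.4, 1, 0, 1, 0, 0, 1.4, 0, 1, 0, 0, 1.2, 0, 1, 0, 0, 0.6, 0, 1, 0, 0, 0, 0, 1, 0, 0, 0, 0, 1, 0, 0, 0, 0])

```text
time_s: 17.27
ee_pos: [0.6255, -0.1965, 0.1166]
tcp_rot: [[0.052, 0.999, 0.0], [0.999, -0.052, -0.0], [-0.0, 0.0, -1.0]]
wrist_force: [0.2, -0.2, -2.0]
gripper_width: 0.0633
```

```bash
python3 - <<'E'
from g import *
from m import cloud
p,d=grab('scene','s8');cv2.imwrite('pics/s8c.png',cv2.resize(p[80:250,110:270,::-1],None,fx=4.5,fy=3.5,interpolation=cv2.INTER_CUBIC))
p,d=grab('top','t8');cv2.imwrite('pics/t8c.png',cv2.resize(p[120:230,220:360,::-1],None,fx=5,fy=5,interpolation=cv2.INTER_CUBIC))
goal(*box(0,3.5),.082,87.25)
E
```

```text
t 17.37 p [ 625.9 -197.   117.4] psi 86.99 turn -0.26 tool cm -0.28 -0.08 3.54 F [ 0.1 -0.9 -1.7] w 63.5 j [-22.  14. 100.  -0.  67. -19.]
```

View pics/s8c.png

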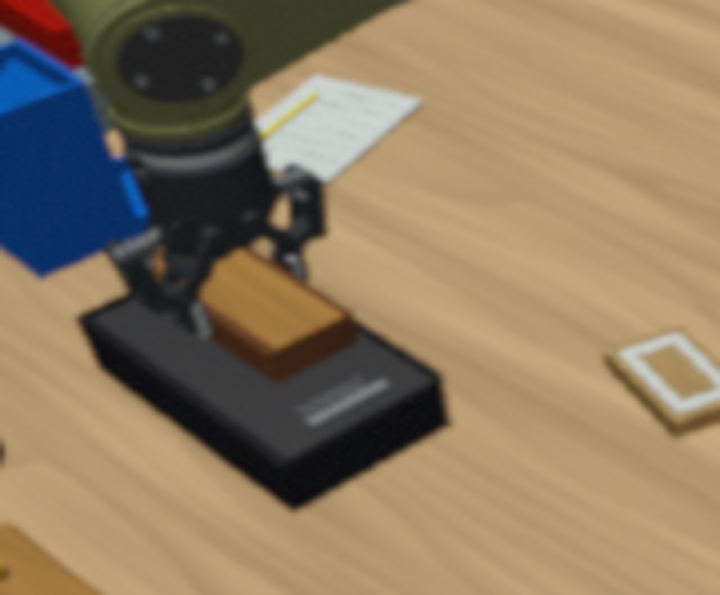

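View pics/t8c.png

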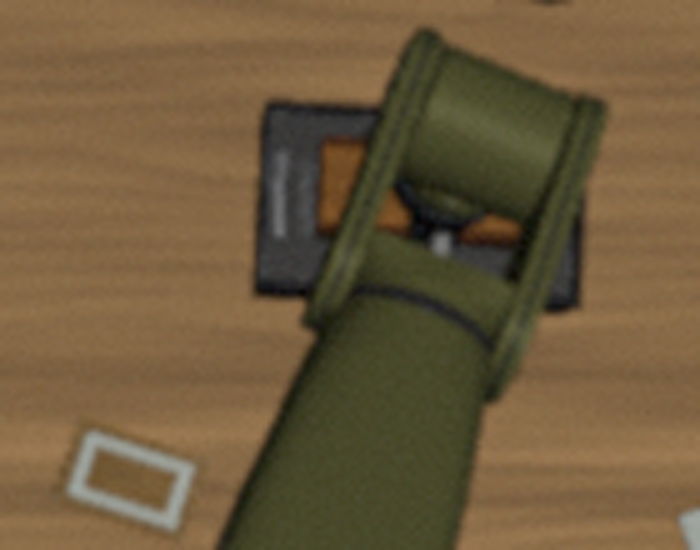

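```bash
python3 - <<'E'
from g import *
def cr(x,y): return 220+(x+.5)/5-.5,120+(y+.5)/5-.5
for p in[(319,187),(521,240),(523,205)]: print(wz('top',*cr(*p),.138))
print('box ends',wz('top',*cr(261,200),.067),wz('top',*cr(581,210),.067))
from m import cloud
P=cloud('top',np.load('pics/t8.npy'));m=(abs(P[...,2]-.138)<.006)&(abs(P[...,0]-.625)<.06)&(abs(P[...,1]+.2)<.09)
q=P[m];print(len(q),q.min(0),q.max(0),np.median(q[:,2]))
P=cloud('scene',np.load('pics/s8.npy'));m=(abs(P[...,2]-.138)<.006)&(abs(P[...,0]-.625)<.06)&(abs(P[...,1]+.2)<.09)
q=P[m];print(len(q),q.min(0),q.max(0),np.median(q[:,2]))
E
```

```text
[ 0.6256998  -0.12815283  0.138     ]
[ 0.59210342 -0.25952433  0.138     ]
[ 0.61498193 -0.26095801  0.138     ]
box ends [ 0.62557624 -0.09459787  0.067     ] [ 0.62046221 -0.31211214  0.067     ]
188 [ 0.59036274 -0.25730904  0.13224726] [ 0.65915985 -0.12964395  0.14383036] 0.13851567829872602
680 [ 0.57985967 -0.26588579  0.13205162] [ 0.66958898 -0.12455764  0.14376357] 0.1391336660288489
```

Call:
apply_moves(series=[1, -0.28, -0.08, 0.6, -0.26, 1, 0, 0, 0.9, 0, 1, 0, 0, 0.8, 0, 1, 0, 0, 0.6, 0, 1, 0, 0, 0.4, 0, 1, 0, 0, 0.2, 0, 1, 0, 0, 0, 0, 1, 0, 0, 0, 0])

```text
time_s: 18.03
ee_pos: [0.6246, -0.1999, 0.0813]
tcp_rot: [[0.048, 0.999, 0.0], [0.999, -0.048, -0.0], [-0.0, 0.0, -1.0]]
wrist_force: [0.4, -0.3, -2.4]
gripper_width: 0.0634
```

```bash
python3 - <<'E'
from g import *
goal(*box(0,3.5),.082,87.25)
E
```

```text
t 18.03 p [ 624.6 -199.9   81.3] psi 87.22 turn -0.03 tool cm 0.02 0.04 -0.07 F [ 0.4 -0.3 -2.4] w 63.4 j [-22.  16. 101.   0.  63. -20.]
```

Still hanging (−2.4 N). Lowering slowly until contact.

Call:
apply_moves(series=[1, 0, 0, 0.1, 0, 1, 0, 0, 0.1, 0, 1, 0, 0, 0, 0, 1, 0, 0, 0, 0, 1, 0, 0, 0, 0, 1, 0, 0, 0, 0, 1, 0, 0, 0, 0, 1, 0, 0, 0, 0])

```text
time_s: 18.7
ee_pos: [0.6247, -0.1999, 0.0796]
tcp_rot: [[0.048, 0.999, 0.001], [0.999, -0.048, -0.0], [-0.0, 0.001, -1.0]]
wrist_force: [0.2, -0.3, -1.4]
gripper_width: 0.0633
```

```bash
python3 - <<'E'
from g import *
goal(*box(0,3.5),.082,87.25)
E
```

```text
t 18.7 p [ 624.7 -199.9   79.6] psi 87.22 turn -0.03 tool cm 0.02 0.03 -0.24 F [ 0.2 -0.3 -1.4] w 63.3 j [-22.  16. 101.   0.  63. -20.]
```

Call:
apply_moves(series=[1, 0, 0, 0.05, 0, 1, 0, 0, 0, 0, 0.1, 0, 0, 0, 0, 0.1, 0, 0, 0, 0, 0.1, 0, 0, 0, 0, 0.1, 0, 0, -1, 0, 0.1, 0, 0, -2, 0, 0.1, 0, 0, -3, 0])

```text
time_s: 19.37
ee_pos: [0.6223, -0.199, 0.1364]
tcp_rot: [[0.048, 0.999, -0.006], [0.999, -0.048, 0.003], [0.002, -0.006, -1.0]]
wrist_force: [0.7, 0.3, -0.7]
gripper_width: 0.077
```

Call:
apply_moves(series=[0, -0.5, -1, -1, 0, 0, -0.5, -3, -0.5, 0, 0, 0, -3.5, 0, 0, 0, 0, -3.5, 0, 0, 0, 0, -3.5, 0, 0, 0, 0, -3, 0, 0, 0, 0, -1, 0, 0, 0, 0, 0, 0, 0])

```text
time_s: 20.03
ee_pos: [0.4376, -0.2007, 0.1543]
tcp_rot: [[0.05, 0.999, 0.001], [0.999, -0.05, -0.0], [-0.0, 0.001, -1.0]]
wrist_force: [0.7, -0.2, 0.4]
gripper_width: 0.0852
```

```bash
python3 - <<'E'
from g import *
from m import cloud,fit
p,d=grab('scene','s9');cv2.imwrite('pics/s9c.png',cv2.resize(p[80:250,110:290,::-1],None,fx=4,fy=3.5,interpolation=cv2.INTER_CUBIC))
P=cloud('scene',d)
p,d=grab('top','t9');cv2.imwrite('pics/t9c.png',cv2.resize(p[120:230,220:360,::-1],None,fx=5,fy=5,interpolation=cv2.INTER_CUBIC))
print(fit(cloud('top',d),.625,-.2,.09,.092,.11));print(fit(P,.625,-.2,.09,.092,.11))
b=lambda P:fit(P[(P[...,0]>.5)&(P[...,0]<.74)&(P[...,1]>-.36)&(P[...,1]<-.05)][None],.625,-.2,.2,.06,.07)
print(b(cloud('top',d)));print(b(P))
goal(.437,-.005,.15,72)
E
```

```text
(803, array([ 623.7, -203. ,  101. ]), 'rect', array([ 624.1, -203.7]), array([141.8,  65.1]), 87.7, 'pca', np.float64(87.8), 'med z', 101.1)
(901, array([ 625.8, -194.8,  101.7]), 'rect', array([ 623.2, -200.3]), array([143.4,  64.9]), 87.2, 'pca', np.float64(87.7), 'med z', 102.1)
(1207, array([ 623.7, -204.2,   65.2]), 'rect', array([ 625.8, -205.6]), array([220.6, 131.5]), 87.1, 'pca', np.float64(87.8), 'med z', 65.1)
(1376, array([ 637.4, -184.1,   66.3]), 'rect', array([ 623.8, -202.8]), array([223.3, 132.8]), 87.8, 'pca', np.float64(94.0), 'med z', 66.3)
t 20.13 p [ 440.  -201.2  154.9] psi 87.2 turn 15.2 tool cm 18.57 -6.35 0.49 F [ 0.2 -0.5 -0.3] w 85.0 j [-31. -10. 120.   0.  70. -28.]
```

View pics/s9c.png

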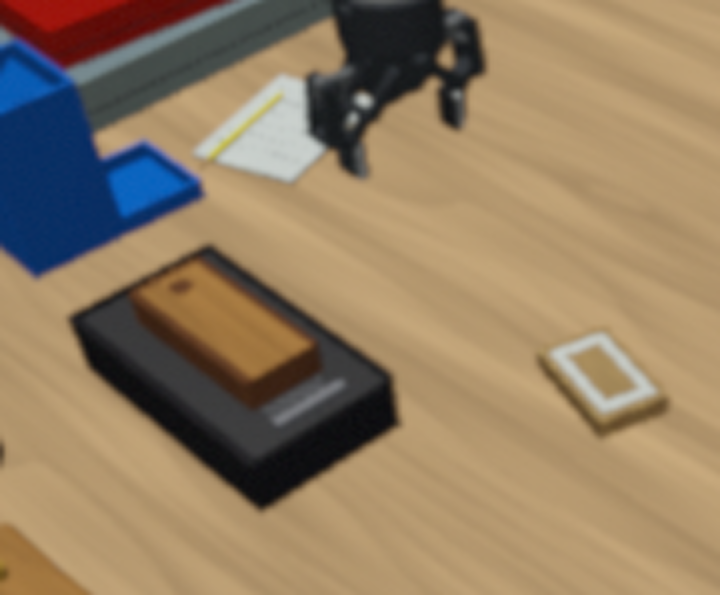

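View pics/t9c.png

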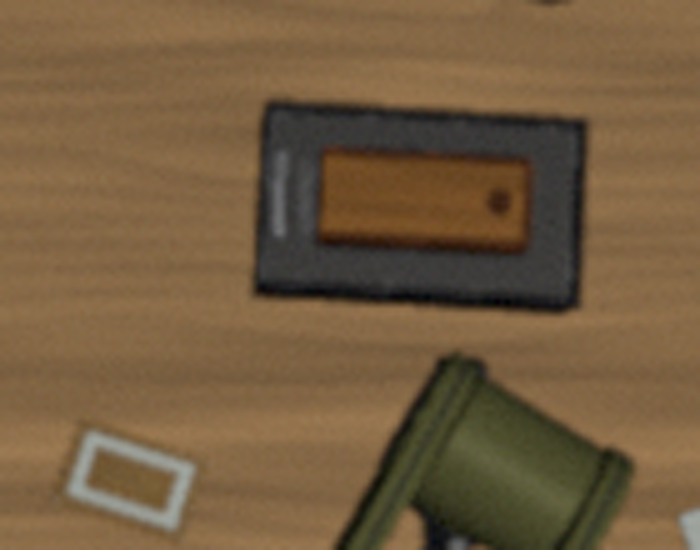

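The domino box lies lengthwise with the bar free in front, and both cameras put it within about 1.5 mm of the lid's centre. On to the card box.

```bash
python3 - <<'E'
from g import *
goal(.4367,-.006,.12,72.3)
E
```

```text
t 20.13 p [ 440.  -201.2  154.9] psi 87.2 turn 14.9 tool cm 18.5 -6.25 3.49 F [ 0.2 -0.5 -0.3] w 85.0 j [-31. -10. 120.   0.  70. -28.]
```

Call:
apply_moves(series=[0, 0, 0, 0, 5, 0, 0, 0, 0, 5, 0, 0, 0, 0, 4.9, 0, 2.5, -0.8, 0.5, 0, 0, 3.5, -1.2, 0.7, 0, 0, 3.5, -1.2, 0.7, 0, 0, 3.5, -1.2, 0.7, 0, 0, 3, -1.1, 0.5, 0])

```text
time_s: 20.8
ee_pos: [0.4365, -0.0296, 0.1229]
tcp_rot: [[0.303, 0.953, 0.001], [0.953, -0.303, 0.0], [0.001, 0.0, -1.0]]
wrist_force: [0.6, 0.2, -0.7]
gripper_width: 0.0855
```

Call:
apply_moves(series=[0, 1.5, -0.5, 0.3, 0, 0, 1.0, -0.25, 0, 0, 0, 0, 0, 0, 0, 0, 0, 0, 0, 0, 0, 0, 0, 0, 0, 0, 0, 0, 0, 0, 0, 0, 0, 0, 0, 0, 0, 0, 0, 0])

```text
time_s: 21.47
ee_pos: [0.4359, -0.0064, 0.12]
tcp_rot: [[0.305, 0.952, 0.0], [0.952, -0.305, -0.0], [-0.0, 0.0, -1.0]]
wrist_force: [0.5, -0.3, 0.7]
gripper_width: 0.0855
```

```bash
python3 - <<'E'
from g import *
p,d=grab('scene','s10');cv2.imwrite('pics/s10c.png',cv2.resize(p[100:250,190:340,::-1],None,fx=4.5,fy=4,interpolation=cv2.INTER_CUBIC))
p,d=grab('top','t10');cv2.imwrite('pics/t10c.png',cv2.resize(p[180:260,190:290,::-1],None,fx=6,fy=6,interpolation=cv2.INTER_CUBIC))
goal(.4367,-.006,.013,72.3)
E
```

```text
t 21.57 p [435.8  -6.1 119.9] psi 72.27 turn -0.03 tool cm 0.04 0.08 10.69 F [ 0.4 -0.2 -0.2] w 85.4 j [ -8. -15. 128.  -0.  67.  10.]
```

View pics/s10c.png

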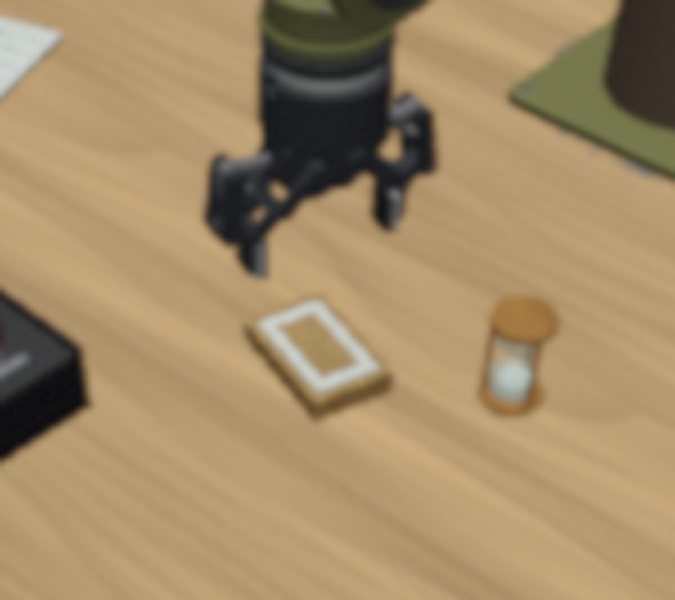

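View pics/t10c.png

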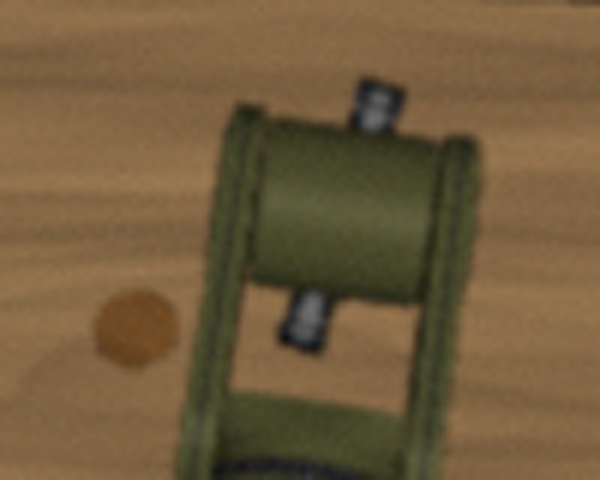

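The jaws straddle the card box squarely and the timer (scene crop (518,350)) is well away. Descending.

Call:
apply_moves(series=[0, 0.04, 0.08, 1.5, 0, 0, 0, 0, 2.0, 0, 0, 0, 0, 2.2, 0, 0, 0, 0, 2.0, 0, 0, 0, 0, 1.5, 0, 0, 0, 0, 1.0, 0, 0, 0, 0, 0.4, 0, 0, 0, 0, 0, 0], squeeze=30)

```text
time_s: 22.23
ee_pos: [0.4361, -0.0055, 0.0131]
tcp_rot: [[0.304, 0.953, -0.002], [0.953, -0.304, 0.0], [-0.0, -0.002, -1.0]]
wrist_force: [-0.2, -0.2, -0.2]
gripper_width: 0.0855
```

```bash
python3 - <<'E'
from g import *
goal(.4367,-.006,.013,72.3)
E
```

```text
t 22.23 p [436.1  -5.5  13.1] psi 72.31 turn 0.01 tool cm -0.03 0.08 0.01 F [-0.2 -0.2 -0.2] w 85.5 j [ -8.  -5. 131.   0.  54.  10.]
```

Call:
apply_moves(series=[1, 0, 0, 0, 0, 1, 0, 0, 0, 0, 1, 0, 0, 0, 0, 1, 0, 0, 0, 0, 1, 0, 0, 0, 0, 1, 0, 0, 0, 0, 1, 0, 0, 0, 0, 1, 0, 0, 0, 0])

```text
time_s: 22.9
ee_pos: [0.4379, -0.0057, 0.0152]
tcp_rot: [[0.304, 0.953, 0.002], [0.953, -0.304, -0.0], [0.0, 0.002, -1.0]]
wrist_force: [-0.1, -0.4, 7.0]
gripper_width: 0.0591
```

```bash
python3 - <<'E'
from g import *
goal(*box(0,3.5),.19,87.25)
E
```

```text
t 22.9 p [437.9  -5.7  15.2] psi 72.33 turn -14.92 tool cm -18.49 19.62 -17.48 F [-0.1 -0.4  7. ] w 59.1 j [ -8.  -5. 131.  -0.  54.  10.]
```

Call:
apply_moves(series=[1, 0, 0, -1.0, 0, 1, 0, 0, -2.5, 0, 1, 0, 0, -3.5, 0, 1, 0, 0, -3.5, 0, 1, 0, 0, -3.5, 0, 1, 0, 0, -2.5, -4, 1, 0, 0, -1, -6, 1, 0, 0, 0, -4.92])

```text
time_s: 23.57
ee_pos: [0.4383, -0.0056, 0.1933]
tcp_rot: [[0.043, 0.999, 0.007], [0.999, -0.043, -0.001], [-0.001, 0.007, -1.0]]
wrist_force: [0.7, -0.2, -1.1]
gripper_width: 0.059
```

```bash
python3 - <<'E'
from g import *
goal(*box(0,3.5),.17,87.25)
E
```

```text
t 23.57 p [438.3  -5.6 193.3] psi 87.53 turn 0.28 tool cm -18.49 19.57 2.33 F [ 0.7 -0.2 -1.1] w 59.0 j [ -8. -19. 124.  -0.  75.  -5.]
```

Call:
apply_moves(series=[1, -1.2, 1.3, 0, 0, 1, -2.2, 2.3, 0, 0, 1, -2.6, 2.7, 0, 0, 1, -2.6, 2.7, 0, 0, 1, -2.6, 2.7, 0, 0, 1, -2.6, 2.7, 0, 0, 1, -2.2, 2.4, 0, 0, 1, -1.5, 1.6, 0.5, 0])

```text
time_s: 24.23
ee_pos: [0.6138, -0.1915, 0.1848]
tcp_rot: [[0.049, 0.999, 0.002], [0.999, -0.049, -0.001], [-0.001, 0.002, -1.0]]
wrist_force: [0.0, 0.5, 0.2]
gripper_width: 0.0591
```

Call:
apply_moves(series=[1, -0.8, 0.9, 1, 0, 1, -0.25, 0.3, 1, 0, 1, 0, 0, 1, 0, 1, 0, 0, 0.5, 0, 1, 0, 0, 0, 0, 1, 0, 0, 0, 0, 1, 0, 0, 0, 0, 1, 0, 0, 0, 0])

```text
time_s: 24.9
ee_pos: [0.6237, -0.1999, 0.15]
tcp_rot: [[0.047, 0.999, 0.001], [0.999, -0.047, -0.001], [-0.001, 0.001, -1.0]]
wrist_force: [-1.2, 0.4, -0.6]
gripper_width: 0.059
```

```bash
python3 - <<'E'
from g import *
p,d=grab('scene','s11');cv2.imwrite('pics/s11c.png',cv2.resize(p[80:240,110:260,::-1],None,fx=5,fy=3.7,interpolation=cv2.INTER_CUBIC))
p,d=grab('top','t11');cv2.imwrite('pics/t11c.png',cv2.resize(p[120:230,220:360,::-1],None,fx=5,fy=5,interpolation=cv2.INTER_CUBIC))
goal(.6243,-.2002,.1175,87.25)
E
```

```text
t 25.0 p [ 623.8 -200.1  149.9] psi 87.26 turn 0.01 tool cm -0.01 0.05 3.24 F [-0.6  0.3 -1.1] w 59.2 j [-22.  12.  99.   0.  70. -20.]
```

View pics/s11c.png

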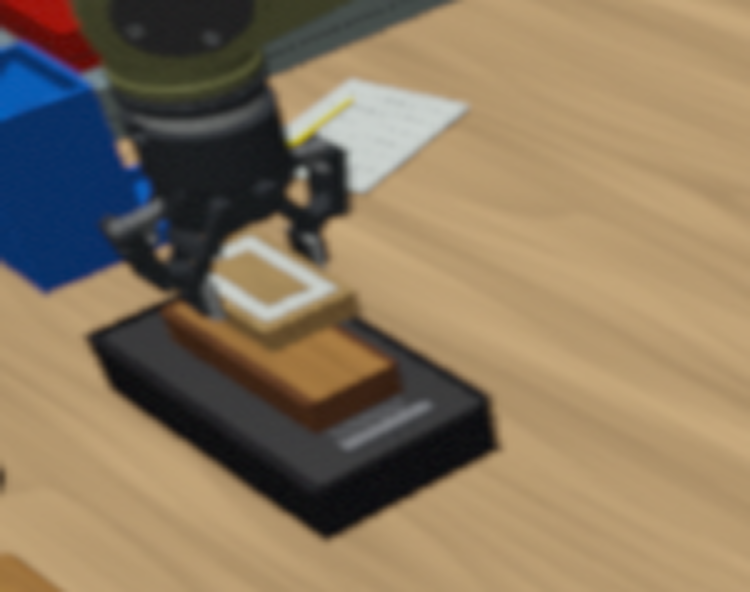

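View pics/t11c.png

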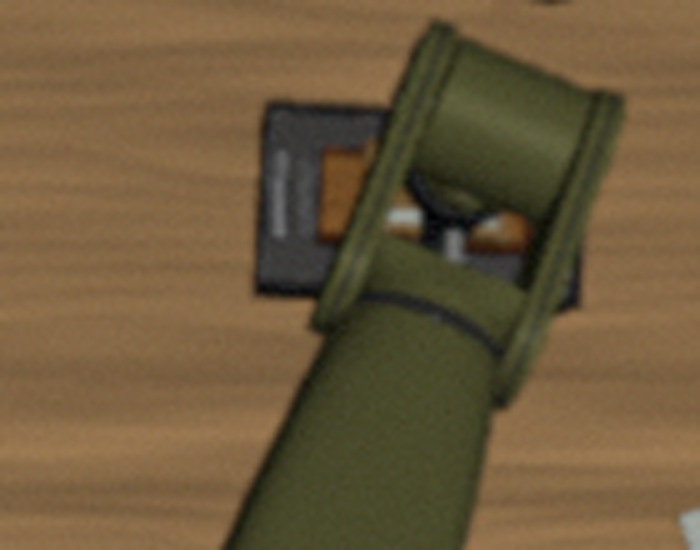

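The card box is level and aligned over the domino box. Lowering.

Call:
apply_moves(series=[1, 0, 0.05, 0.5, 0, 1, 0, 0, 0.8, 0, 1, 0, 0, 0.8, 0, 1, 0, 0, 0.6, 0, 1, 0, 0, 0.4, 0, 1, 0, 0, 0.2, 0, 1, 0, 0, 0, 0, 1, 0, 0, 0, 0])

```text
time_s: 25.67
ee_pos: [0.6241, -0.2003, 0.1157]
tcp_rot: [[0.048, 0.999, 0.0], [0.999, -0.048, -0.0], [-0.0, 0.0, -1.0]]
wrist_force: [0.3, -0.7, -0.6]
gripper_width: 0.0593
```

```bash
python3 - <<'E'
from g import *
goal(.6243,-.2002,.1165,87.25)
E
```

```text
t 25.67 p [ 624.1 -200.3  115.7] psi 87.24 turn -0.01 tool cm 0.01 0.02 -0.08 F [ 0.3 -0.7 -0.6] w 59.3 j [-22.  14. 100.  -0.  67. -20.]
```

Call:
apply_moves(series=[1, 0, 0, 0.05, 0, 1, 0, 0, 0, 0, 1, 0, 0, 0, 0, 0.1, 0, 0, 0, 0, 0.1, 0, 0, 0, 0, 0.1, 0, 0, 0, 0, 0.1, 0, 0, 0, 0, 0.1, 0, 0, -1.0, 0])

```text
time_s: 26.33
ee_pos: [0.6226, -0.1997, 0.1233]
tcp_rot: [[0.048, 0.999, -0.004], [0.999, -0.048, 0.002], [0.001, -0.004, -1.0]]
wrist_force: [-1.6, -0.1, -0.6]
gripper_width: 0.077
```

Call:
apply_moves(series=[0, 0, 0, -2.5, 0, 0, 0, -0.5, -3, 0, 0, 0, -2, -0.5, 0, 0, 0, -3.5, 0, 0, 0, 0, -3.5, 0, 0, 0, 0, -3.5, 0, 0, 0, 0, -3.5, 0, 0, 0, 0, -2, 0, 0])

```text
time_s: 27.0
ee_pos: [0.4366, -0.1909, 0.1857]
tcp_rot: [[0.048, 0.999, -0.0], [0.999, -0.048, -0.0], [-0.0, -0.0, -1.0]]
wrist_force: [1.2, -0.5, 0.6]
gripper_width: 0.0853
```

```bash
cat > chk.py <<'E'
from g import *
from m import cloud,fit
import sys
k=sys.argv[1]; zs=[float(a) for a in sys.argv[2:]]
for n in('scene','top'):
    p,d=grab(n,n[0]+k); 
    c=p[80:250,110:290] if n=='scene' else p[120:230,220:360]
    cv2.imwrite(f'pics/{n[0]}{k}c.png',cv2.resize(c[:,:,::-1],None,fx=4 if n=='scene' else 5,fy=3.5 if n=='scene' else 5,interpolation=cv2.INTER_CUBIC))
    P=cloud(n,d)
    for z in zs: print(n,z,fit(P,.625,-.2,.09,z-.007,z+.008))
E
python3 chk.py 12 .124 .100; python3 -c "
from g import *
goal(.4635,.403,.2,45)"
```

```text
scene 0.124 (593, array([ 624.8, -195.6,  125.6]), 'rect', array([ 622.9, -199.4]), array([97.1, 61.4]), 87.1, 'pca', np.float64(87.4), 'med z', 126.0)
scene 0.1 (327, array([ 635.5, -164.4,  101.3]), 'rect', array([ 626.1, -201. ]), array([144.1,  63.9]), 89.6, 'pca', np.float64(105.6), 'med z', 101.7)
top 0.124 (503, array([ 623.3, -203.2,  125.2]), 'rect', array([ 623.3, -203.7]), array([95.8, 60.5]), 86.8, 'pca', np.float64(85.9), 'med z', 125.3)
top 0.1 (268, array([ 620.8, -198.6,  100.9]), 'rect', array([ 623.1, -204. ]), array([141.8,  64.2]), 86.8, 'pca', np.float64(87.3), 'med z', 100.9)
t 27.1 p [ 437.  -191.1  185.9] psi 87.16 turn 42.16 tool cm 43.88 -40.14 -1.41 F [-0.2  0.1 -0.2] w 85.2 j [-30. -13. 119.  -0.  74. -27.]
```

View pics/t12c.png

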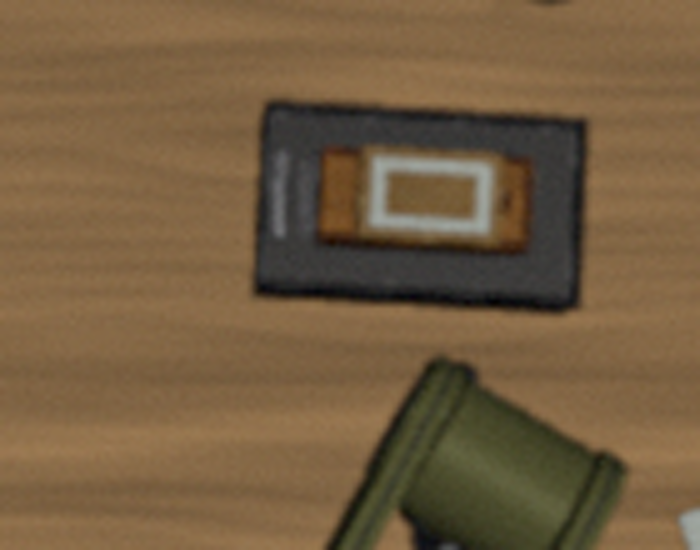

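View pics/s12c.png

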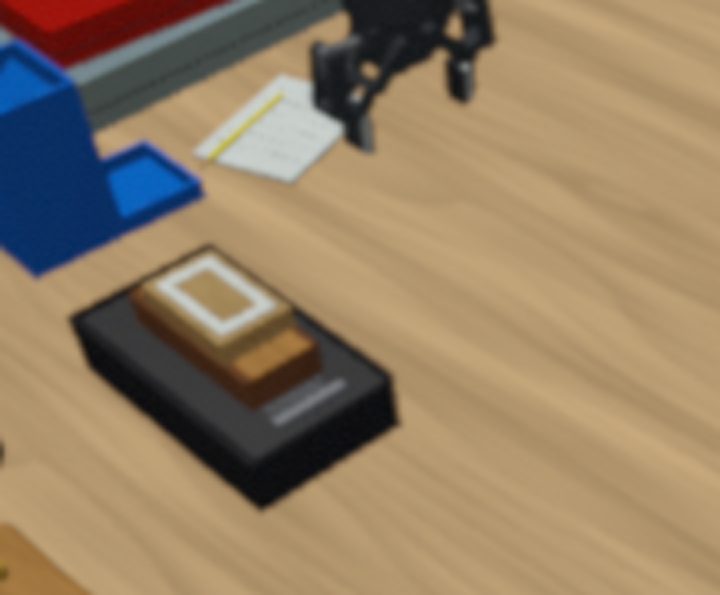

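The card box sits square and centred on the domino box, with the offset at about 1 mm. Next, the bare-metal tin.

Call:
apply_moves(series=[0, 0, 0, 0, 7, 0, 0, 0, 0, 7, 0, 0, 0, 0, 7, 0, 0, 0, 0, 7, 0, 0, 0, 0, 7, 0, 0, 0, 0, 7.16, 0, 1.8, -1.65, 0, 0, 0, 2.8, -2.56, 0, 0])

```text
time_s: 27.77
ee_pos: [0.443, -0.1303, 0.1866]
tcp_rot: [[0.709, 0.705, 0.002], [0.705, -0.709, -0.001], [0.0, 0.002, -1.0]]
wrist_force: [0.4, 0.0, 0.2]
gripper_width: 0.0853
```

Call:
apply_moves(series=[0, 2.8, -2.56, 0, 0, 0, 2.8, -2.56, 0, 0, 0, 2.8, -2.56, 0, 0, 0, 2.8, -2.56, 0, 0, 0, 2.8, -2.56, 0, 0, 0, 2.8, -2.56, 0, 0, 0, 2.8, -2.56, 0, 0, 0, 2.8, -2.56, 0, 0])

```text
time_s: 28.43
ee_pos: [0.4556, 0.1767, 0.1865]
tcp_rot: [[0.706, 0.709, 0.002], [0.709, -0.706, 0.001], [0.002, 0.001, -1.0]]
wrist_force: [0.9, -0.1, -0.1]
gripper_width: 0.0854
```

```bash
python3 -c "
from g import *
goal(.464,.4025,.12,45)"
```

```text
t 28.43 p [455.6 176.7 186.5] psi 45.11 turn 0.11 tool cm 16.56 -15.37 6.65 F [ 0.9 -0.1 -0.1] w 85.4 j [ 15. -12. 118.   0.  73.  60.]
```

Call:
apply_moves(series=[0, 2.8, -2.56, 0.5, 0.1, 0, 2.8, -2.56, 0.8, 0, 0, 2.8, -2.56, 1, 0, 0, 2.6, -2.4, 1, 0, 0, 2.0, -1.9, 1, 0, 0, 1.5, -1.4, 1, 0, 0, 0.8, -0.8, 0.5, 0, 0, 0, 0, 0, 0])

```text
time_s: 29.1
ee_pos: [0.4624, 0.3845, 0.1262]
tcp_rot: [[0.706, 0.709, -0.002], [0.709, -0.706, -0.001], [-0.002, -0.001, -1.0]]
wrist_force: [-0.1, -0.9, -0.2]
gripper_width: 0.0851
```

Call:
apply_moves(series=[0, 0, 0, 0, 0, 0, 0, 0, 0, 0, 0, 0, 0, 0, 0, 0, 0, 0, 0, 0, 0, 0, 0, 0, 0, 0, 0, 0, 0, 0, 0, 0, 0, 0, 0, 0, 0, 0, 0, 0])

```text
time_s: 29.77
ee_pos: [0.463, 0.3825, 0.1275]
tcp_rot: [[0.708, 0.707, 0.0], [0.707, -0.708, 0.0], [0.0, 0.0, -1.0]]
wrist_force: [0.1, -0.3, -0.6]
gripper_width: 0.0853
```

```bash
python3 - <<'E'
from g import *
p,d=grab('scene','s13');cv2.imwrite('pics/s13c.png',cv2.resize(p[160:330,300:470,::-1],None,fx=4,fy=3.5,interpolation=cv2.INTER_CUBIC))
p,d=grab('top','t13');cv2.imwrite('pics/t13c.png',cv2.resize(p[170:260,80:190,::-1],None,fx=6,fy=6,interpolation=cv2.INTER_CUBIC))
goal(.464,.4025,.019,45)
E
```

```text
t 29.87 p [462.9 382.6 127.3] psi 44.98 turn -0.02 tool cm 1.48 -1.33 10.83 F [-0.1 -0.3  0.2] w 85.3 j [ 34.   7. 107.  -0.  67.  79.]
```

View pics/s13c.png

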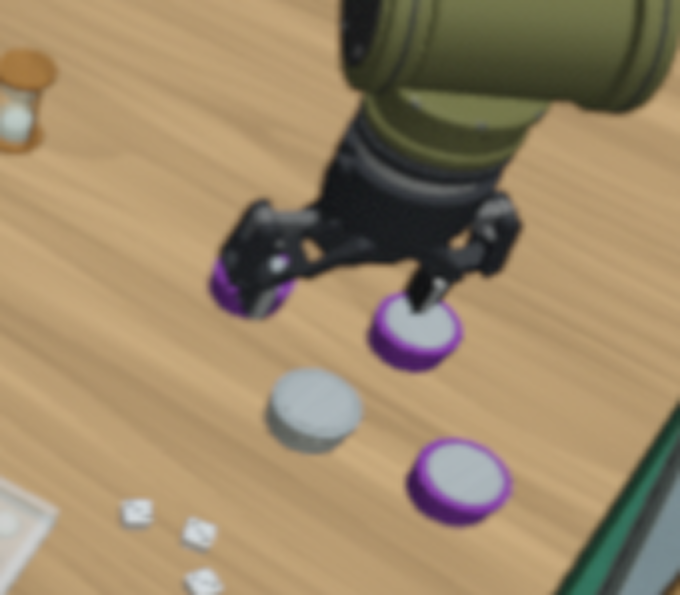

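View pics/t13c.png

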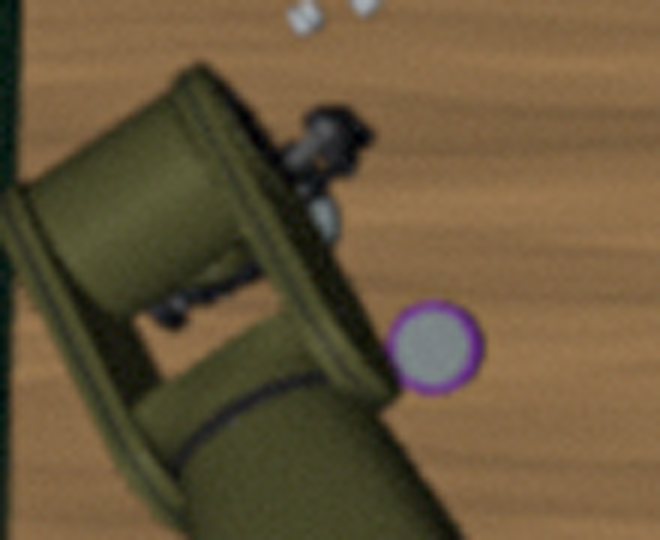

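The three purple tins keep clear of the finger path; the bare one is at scene crop (315,408). Final alignment, then descend.

Call:
apply_moves(series=[0, 0.7, -0.65, 0, 0, 0, 0.7, -0.65, 1, 0, 0, 0.1, 0, 2.2, 0, 0, 0, 0, 2.4, 0, 0, 0, 0, 2.2, 0, 0, 0, 0, 1.7, 0, 0, 0, 0, 1, 0, 0, 0, 0, 0.4, 0], squeeze=30)

```text
time_s: 30.53
ee_pos: [0.4629, 0.4022, 0.0154]
tcp_rot: [[0.707, 0.707, -0.003], [0.707, -0.707, -0.002], [-0.004, -0.001, -1.0]]
wrist_force: [0.0, -1.0, -0.0]
gripper_width: 0.0851
```

```bash
python3 - <<'E'
from g import *
p,d=grab('scene','s14');cv2.imwrite('pics/s14c.png',cv2.resize(p[160:330,300:470,::-1],None,fx=4,fy=3.5,interpolation=cv2.INTER_CUBIC))
goal(.464,.4025,.016,45)
E
```

```text
t 30.58 p [463.2 402.3  15.9] psi 45.01 turn 0.01 tool cm 0.07 0.04 -0.01 F [-1.  -1.1 -0.5] w 85.3 j [ 36.  16. 108.   0.  56.  81.]
```

View pics/s14c.png

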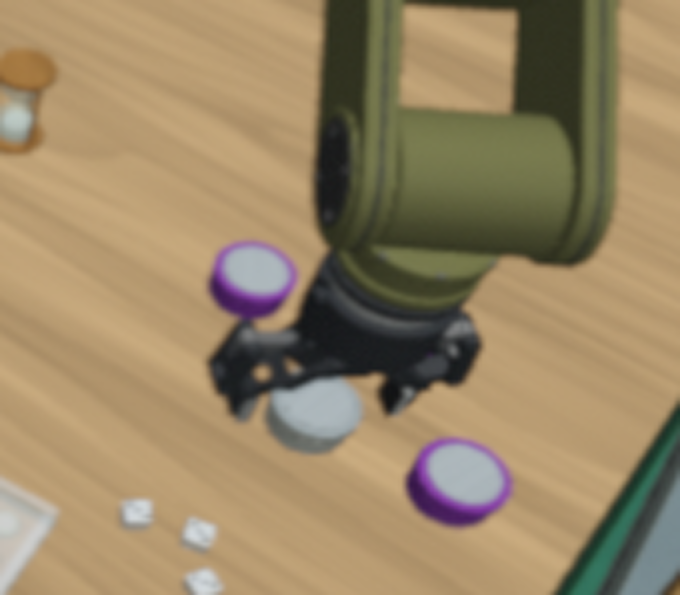

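The fingers straddle the bare tin. Closing.

Call:
apply_moves(series=[1, 0.05, 0, 0, 0, 1, 0, 0, 0, 0, 1, 0, 0, 0, 0, 1, 0, 0, 0, 0, 1, 0, 0, 0, 0, 1, 0, 0, 0, 0, 1, 0, 0, 0, 0, 1, 0, 0, 0, 0])

```text
time_s: 31.25
ee_pos: [0.4659, 0.4037, 0.0202]
tcp_rot: [[0.707, 0.707, 0.003], [0.707, -0.707, 0.002], [0.003, 0.0, -1.0]]
wrist_force: [-0.3, 0.4, 6.5]
gripper_width: 0.0525
```

```bash
python3 - <<'E'
from g import *
goal(.6243,-.2000,.24,45)
E
```

```text
t 31.25 p [465.9 403.7  20.2] psi 44.98 turn -0.02 tool cm -31.49 53.89 -21.98 F [-0.3  0.4  6.5] w 52.5 j [ 36.  16. 107.   0.  56.  81.]
```

Call:
apply_moves(series=[1, 0, 0, -1, 0, 1, 0, 0, -2.5, 0, 1, 0, 0, -3.5, 0, 1, 0, 0, -3.7, 0, 1, 0, 0, -3.7, 0, 1, 0, 0, -3.5, 0, 1, 0, 0, -2.5, 0, 1, 0, 0, -1.5, 0])

```text
time_s: 31.92
ee_pos: [0.4654, 0.4033, 0.2421]
tcp_rot: [[0.707, 0.707, 0.004], [0.707, -0.707, 0.003], [0.005, 0.001, -1.0]]
wrist_force: [0.8, -0.1, -0.8]
gripper_width: 0.053
```

Call:
apply_moves(series=[1, -0.8, 1.4, 0, 0, 1, -1.6, 2.7, 0, 0, 1, -1.85, 3.17, 0, 0, 1, -1.85, 3.17, 0, 0, 1, -1.85, 3.17, 0, 0, 1, -1.85, 3.17, 0, 0, 1, -1.85, 3.17, 0, 0, 1, -1.85, 3.17, 0, 0])

```text
time_s: 32.58
ee_pos: [0.5315, 0.1411, 0.2355]
tcp_rot: [[0.707, 0.707, -0.003], [0.707, -0.707, -0.001], [-0.003, -0.002, -1.0]]
wrist_force: [0.1, 0.3, -1.1]
gripper_width: 0.0529
```

Call:
apply_moves(series=[1, -1.85, 3.17, 0, 0, 1, -1.85, 3.17, 0, 0, 1, -1.85, 3.17, 0, 0, 1, -1.85, 3.17, 0, 0, 1, -1.85, 3.17, 0, 0, 1, -1.85, 3.17, 0, 0, 1, -1.85, 3.17, 0, 0, 1, -1.85, 3.17, 0, 0])

```text
time_s: 33.25
ee_pos: [0.6057, -0.1425, 0.2353]
tcp_rot: [[0.708, 0.706, -0.004], [0.706, -0.708, 0.001], [-0.002, -0.003, -1.0]]
wrist_force: [1.2, -0.0, -2.5]
gripper_width: 0.0531
```

```bash
python3 - <<'E'
from g import *
goal(.6243,-.2000,.19,45)
E
```

```text
t 33.25 p [ 605.7 -142.5  235.3] psi 44.95 turn -0.05 tool cm -2.75 5.38 4.53 F [ 1.2 -0.  -2.5] w 53.1 j [-18.   4.  99.  -0.  78.  27.]
```

Call:
apply_moves(series=[1, -1.3, 2.4, 0.5, 0, 1, -0.8, 1.7, 1, 0, 1, -0.5, 1.0, 1.3, 0, 1, -0.15, 0.3, 1.2, 0, 1, 0, 0, 0.5, 0, 1, 0, 0, 0, 0, 1, 0, 0, 0, 0, 1, 0, 0, 0, 0])

```text
time_s: 33.92
ee_pos: [0.6261, -0.1967, 0.193]
tcp_rot: [[0.706, 0.708, 0.001], [0.708, -0.706, -0.0], [0.0, 0.001, -1.0]]
wrist_force: [-1.2, 0.5, 0.1]
gripper_width: 0.0525
```

```bash
python3 chk.py 15 .124; python3 -c "
from g import *
goal(.6243,-.2000,.146,45)"
```

```text
scene 0.124 (535, array([ 627.1, -190.9,  125.5]), 'rect', array([ 622.9, -199.7]), array([96.8, 60.9]), 87.7, 'pca', np.float64(99.7), 'med z', 125.8)
top 0.124 (98, array([ 605.3, -218.5,  124.7]), 'rect', array([ 614.7, -198.5]), array([107. ,  43.6]), 65.7, 'pca', np.float64(64.9), 'med z', 124.5)
t 34.02 p [ 626.5 -197.   193.6] psi 45.06 turn 0.06 tool cm -0.36 0.06 4.76 F [-0.3 -0.5 -1.3] w 52.7 j [-22.  10.  96.   0.  74.  23.]
```

View pics/s15c.png

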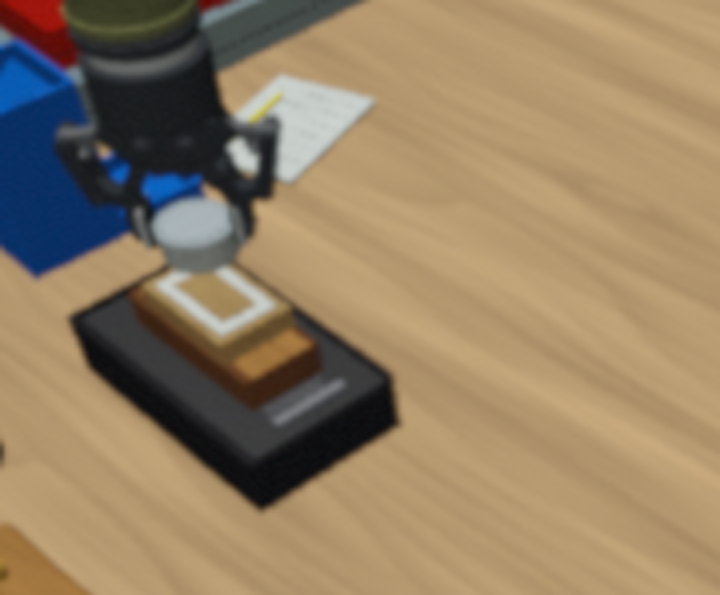

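View pics/t15c.png

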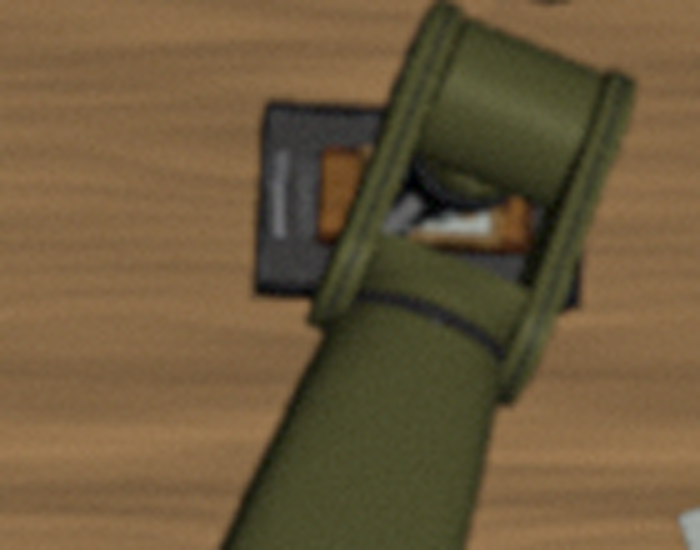

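The tin hangs level over the card box. Measuring it in hand against the card box, same camera.

```bash
python3 - <<'E'
from g import *
from m import cloud,fit
P=cloud('scene',np.load('pics/s15.npy')); im=cv2.imread('pics/s15.png')
m=(abs(P[...,2]-.205)<.007)&(np.hypot(P[...,0]-.625,P[...,1]+.198)<.035)&(im.mean(2)>110)
q=P[m];(c,r)=cv2.minEnclosingCircle(q[:,:2].astype(np.float32)*1000);print(len(q),c,r,q.mean(0),np.median(q[:,2]))
print(cv2.minAreaRect(q[:,:2].astype(np.float32)*1000))
E
```

```text
245 (625.6189575195312, -198.9156036376953) 28.546823501586914 [ 0.62644798 -0.1959668   0.20460856] 0.20483748427033
((626.0703735351562, -198.7184295654297), (55.413116455078125, 49.458621978759766), 59.856163024902344)
```

Call:
apply_moves(series=[1, -0.36, 0.06, 0.5, 0, 1, 0, 0, 1.0, 0, 1, 0, 0, 1.1, 0, 1, 0, 0, 1, 0, 1, 0, 0, 0.6, 0, 1, 0, 0, 0.4, 0, 1, 0, 0, 0.15, 0, 1, 0, 0, 0, 0])

```text
time_s: 34.68
ee_pos: [0.6239, -0.2008, 0.1445]
tcp_rot: [[0.707, 0.707, -0.0], [0.707, -0.707, 0.0], [-0.0, -0.0, -1.0]]
wrist_force: [-0.2, 1.4, -0.9]
gripper_width: 0.0529
```

Call:
apply_moves(series=[1, 0, 0, 0, 0, 1, 0, 0, 0, 0, 1, 0, 0, 0, 0, 1, 0, 0, 0, 0, 1, 0, 0, 0, 0, 1, 0, 0, 0, 0, 1, 0, 0, 0, 0, 1, 0, 0, 0, 0])

```text
time_s: 35.35
ee_pos: [0.6239, -0.2007, 0.1448]
tcp_rot: [[0.707, 0.707, 0.0], [0.707, -0.707, 0.0], [0.0, 0.0, -1.0]]
wrist_force: [-0.6, 0.6, -1.5]
gripper_width: 0.0527
```

```bash
python3 -c "
from g import *
goal(.6243,-.2000,.1445,45)"
```

```text
t 35.35 p [ 623.9 -200.7  144.8] psi 44.99 turn -0.01 tool cm 0.08 -0.02 0.03 F [-0.6  0.6 -1.5] w 52.7 j [-23.  12.  99.   0.  69.  22.]
```

Call:
apply_moves(series=[1, 0.05, 0, 0.1, 0, 1, 0, 0, 0, 0, 1, 0, 0, 0, 0, 1, 0, 0, 0, 0, 1, 0, 0, 0, 0, 1, 0, 0, 0, 0, 1, 0, 0, 0, 0, 1, 0, 0, 0, 0])

```text
time_s: 36.02
ee_pos: [0.6243, -0.2006, 0.1442]
tcp_rot: [[0.707, 0.707, 0.0], [0.707, -0.707, -0.0], [-0.0, 0.0, -1.0]]
wrist_force: [-1.2, -0.9, 3.2]
gripper_width: 0.053
```

```bash
python3 chk.py 16 .124; python3 -c "
from g import *
goal(.6243,-.2000,.1445,45)"
```

```text
scene 0.124 (311, array([ 631.4, -176.7,  125.2]), 'rect', array([ 623.5, -198.3]), array([94.3, 60.2]), 88.0, 'pca', np.float64(120.8), 'med z', 125.7)
top 0.124 (68, array([ 608.3, -213.6,  124.8]), 'rect', array([ 613.3, -197.1]), array([105.3,  40.8]), 61.1, 'pca', np.float64(59.7), 'med z', 125.0)
t 36.12 p [ 624.3 -200.6  144.2] psi 44.99 turn -0.01 tool cm 0.04 -0.04 -0.03 F [-2.5 -0.9  3.1] w 52.2 j [-22.  12.  99.  -0.  69.  23.]
```

View pics/s16c.png

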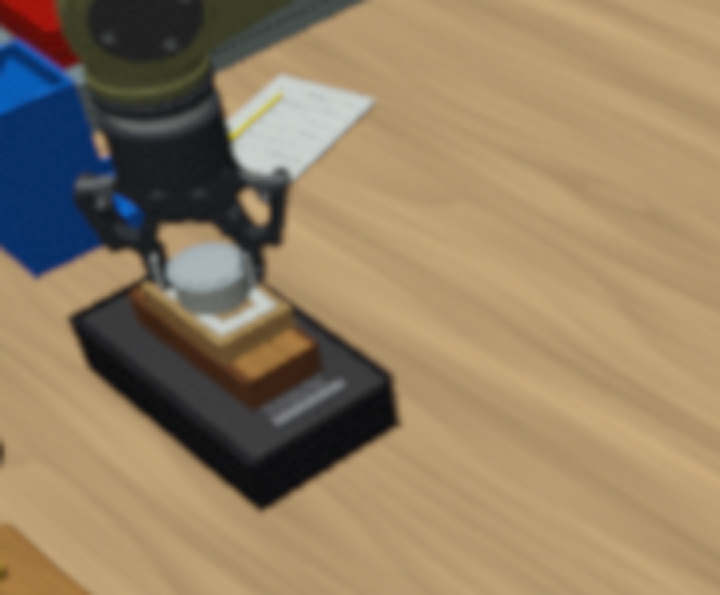

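In contact (+3 N) and standing on the card box. Releasing gently and lifting clear.

Call:
apply_moves(series=[0.2, 0, 0, 0, 0, 0.2, 0, 0, 0, 0, 0.2, 0, 0, 0, 0, 0.2, 0, 0, 0, 0, 0.1, 0, 0, -0.5, 0, 0.1, 0, 0, -1.5, 0, 0.1, 0, 0, -2.5, 0, 0.1, 0, 0, -2.5, 0])

```text
time_s: 36.78
ee_pos: [0.6238, -0.2002, 0.2148]
tcp_rot: [[0.707, 0.707, -0.001], [0.707, -0.707, 0.001], [-0.0, -0.001, -1.0]]
wrist_force: [0.3, -0.4, 0.5]
gripper_width: 0.0772
```

Call:
apply_moves(series=[0, -1, -1, -1, 0, 0, -2, -2, 0, 0, 0, -2.5, -2.5, 0, 0, 0, -2.5, -2.5, 0, 0, 0, -2.5, -2.5, 0, 0, 0, -2, -2, 0, 0, 0, 0, 0, 0, 0, 0, 0, 0, 0, 0])

```text
time_s: 37.45
ee_pos: [0.447, -0.2006, 0.2255]
tcp_rot: [[0.708, 0.706, 0.003], [0.706, -0.708, -0.001], [0.001, 0.003, -1.0]]
wrist_force: [0.6, 0.2, -0.1]
gripper_width: 0.0856
```

```bash
python3 chk.py 17 .154 .124 .1; python3 -c "
from g import *
goal(.6243,-.2000,.1445,45)
cv2.imwrite('pics/t17b.png',cv2.resize(cv2.imread('pics/t17.png'),(800,600)))"
```

```text
scene 0.154 (258, array([ 624.1, -198. ,  155.4]), 'rect', array([ 621.6, -200.7]), array([53. , 50.7]), 49.0, 'pca', np.float64(55.1), 'med z', 156.0)
scene 0.124 (338, array([ 631. , -180.9,  125.3]), 'rect', array([ 622.6, -199.1]), array([94.9, 61.5]), 86.1, 'pca', np.float64(113.6), 'med z', 125.7)
scene 0.1 (332, array([ 635.8, -165.4,  101.2]), 'rect', array([ 625.1, -199.8]), array([143.8,  63.6]), 88.9, 'pca', np.float64(105.6), 'med z', 101.5)
top 0.154 (212, array([ 622.5, -205. ,  154.6]), 'rect', array([ 622.4, -206.2]), array([49.3, 52.8]), 1.2, 'pca', np.float64(118.0), 'med z', 154.7)
top 0.124 (295, array([ 620.9, -199. ,  124.8]), 'rect', array([ 623.6, -203.5]), array([94.6, 61.5]), 87.2, 'pca', np.float64(83.8), 'med z', 124.7)
top 0.1 (260, array([ 621.4, -198.8,  100.7]), 'rect', array([ 623.7, -203.9]), array([141.6,  63.8]), 87.1, 'pca', np.float64(86.6), 'med z', 101.0)
t 37.55 p [ 448.3 -200.7  225.3] psi 44.98 turn -0.02 tool cm 12.49 12.4 8.08 F [ 1.1 -0.   0.7] w 85.2 j [-30. -13. 116.   0.  77.  15.]
```

View pics/s17c.png

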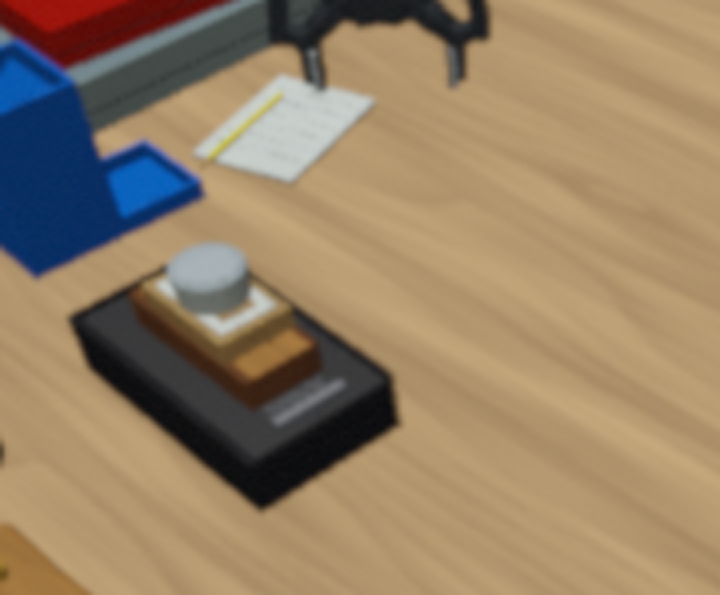

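View pics/t17c.png

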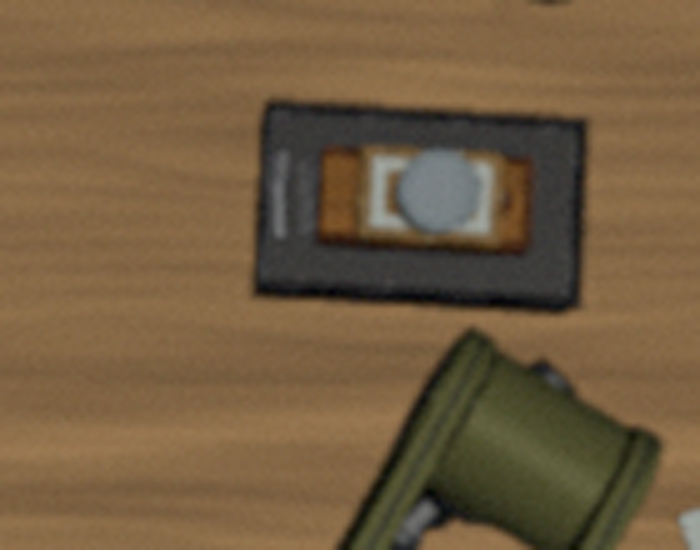

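View pics/t17b.png

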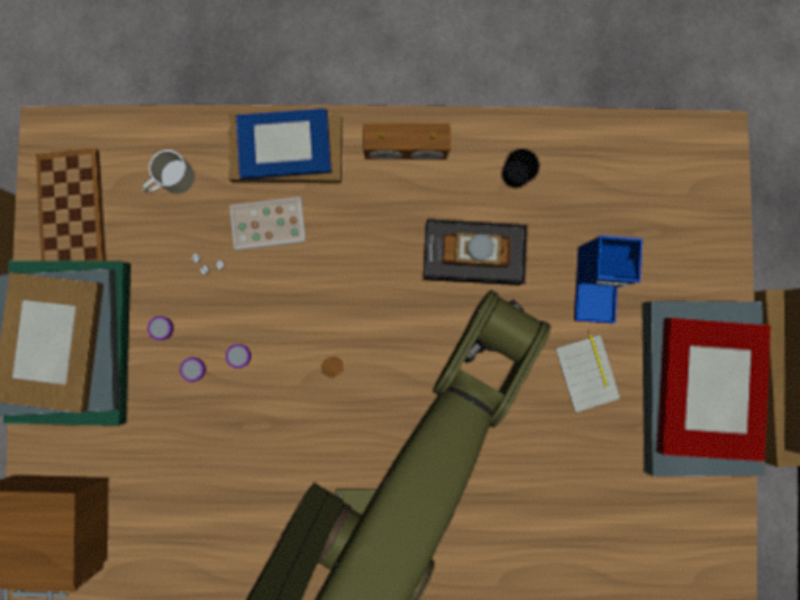

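The stack stands: tin, card box and domino box are within about 1–3 mm of each other in both cameras. The tray, tower and timer are unmoved. One concern remains. When I relieved the push on the lid I was still gripping the bar, which may have drawn the lid back 1–2 mm. I'll push the bar gently once more from outside with closed fingers.

```bash
python3 -c "
from g import *
print(box(0,122))
goal(*box(0,122),.15,87.25)"
```

```text
[ 0.63065333 -0.0813405 ]
t 37.55 p [ 448.3 -200.7  225.3] psi 44.98 turn -42.27 tool cm 12.79 17.64 7.53 F [ 1.1 -0.   0.7] w 85.2 j [-30. -13. 116.   0.  77.  15.]
```

Call:
apply_moves(series=[1, 0, 0, 0, -7, 1, 0, 0, 0, -7, 1, 0, 0, 0, -7, 1, 0, 0, 0, -7, 1, 0, 0, 0, -7, 1, 0, 0, 0, -7.16, 1, 3, 0, 0, 0, 1, 3.2, 0, 0, 0])

```text
time_s: 38.22
ee_pos: [0.4518, -0.1387, 0.2244]
tcp_rot: [[0.052, 0.999, 0.0], [0.999, -0.052, -0.0], [-0.0, 0.0, -1.0]]
wrist_force: [0.7, -0.1, -0.3]
gripper_width: 0.0002
```

Call:
apply_moves(series=[1, 3.2, 0, 0, 0, 1, 2.4, 1.5, 0, 0, 1, 1, 3, 0, 0, 1, 0, 3.2, 0, 0, 1, 0, 3.2, 0.5, 0, 1, 0, 3.2, 1, 0, 1, 0, 2.2, 1.5, 0, 1, 0, 1.3, 1.5, 0])

```text
time_s: 38.88
ee_pos: [0.6336, -0.0808, 0.1787]
tcp_rot: [[0.048, 0.999, 0.002], [0.999, -0.048, -0.0], [-0.0, 0.002, -1.0]]
wrist_force: [-0.1, 0.1, 0.5]
gripper_width: -0.0001
```

Call:
apply_moves(series=[1, 0, 0, 1.5, 0, 1, 0, 0, 0.8, 0, 1, 0, 0, 0, 0, 1, 0, 0, 0, 0, 1, 0, 0, 0, 0, 1, 0, 0, 0, 0, 1, 0, 0, 0, 0, 1, 0, 0, 0, 0])

```text
time_s: 39.55
ee_pos: [0.6298, -0.0814, 0.1571]
tcp_rot: [[0.05, 0.999, 0.002], [0.999, -0.05, -0.0], [-0.0, 0.002, -1.0]]
wrist_force: [-0.1, -0.2, -0.5]
gripper_width: -0.0003
```

```bash
python3 -c "
from g import *
goal(*box(0,122),.08,87.25)"
```

```text
t 39.55 p [629.8 -81.4 157.1] psi 87.14 turn -0.11 tool cm 0.01 0.08 7.71 F [-0.1 -0.2 -0.5] w -0.3 j [-12.   9. 101.   0.  70.  -9.]
```

Call:
apply_moves(series=[1, 0, 0.08, 1, 0, 1, 0, 0, 1.6, 0, 1, 0, 0, 1.8, 0, 1, 0, 0, 1.5, 0, 1, 0, 0, 1, 0, 1, 0, 0, 0.6, 0, 1, 0, 0, 0.2, 0, 1, 0, 0, 0, 0])

```text
time_s: 40.22
ee_pos: [0.6303, -0.0813, 0.0784]
tcp_rot: [[0.05, 0.999, -0.001], [0.999, -0.05, 0.0], [0.0, -0.001, -1.0]]
wrist_force: [-0.4, -0.3, 0.3]
gripper_width: -0.0001
```

```bash
python3 chk.py 18 .154; python3 -c "
from g import *
goal(*box(0,113),.08,87.25)"
```

```text
scene 0.154 (222, array([ 626.1, -200. ,  155.5]), 'rect', array([ 624.6, -204.2]), array([55.6, 43.9]), 54.4, 'pca', np.float64(59.7), 'med z', 156.1)
top 0.154 (207, array([ 622.5, -204.6,  155.2]), 'rect', array([ 622.6, -205.4]), array([49.2, 51.6]), 2.2, 'pca', np.float64(124.7), 'med z', 155.1)
t 40.32 p [631.1 -81.4  79.8] psi 87.14 turn -0.11 tool cm -0.89 -0.04 -0.02 F [-0.   0.4  0.2] w -0.1 j [-12.  14. 103.   0.  63.  -9.]
```

View pics/s18c.png

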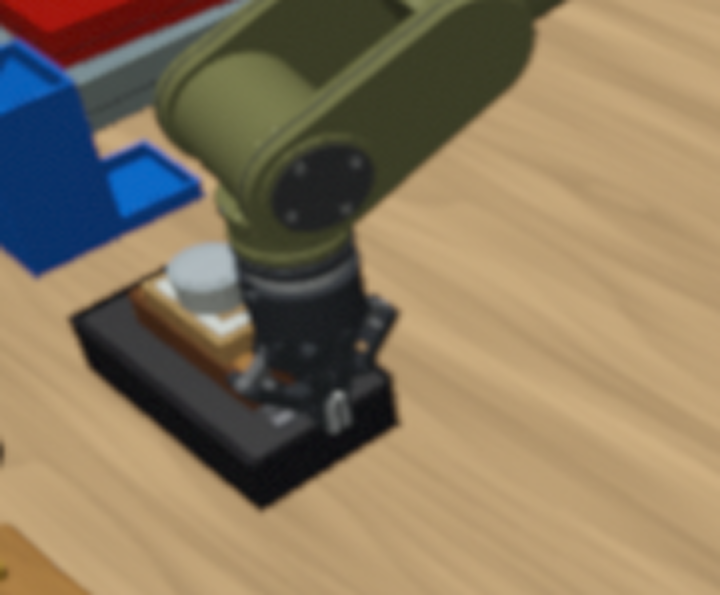

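The closed fingers stand just outside the bar and clear of the stack. Pushing slowly.

Call:
apply_moves(series=[1, -0.1, 0, 0, 0, 1, -0.1, 0, 0, 0, 1, -0.1, 0, 0, 0, 1, -0.1, 0, 0, 0, 1, -0.1, 0, 0, 0, 1, -0.1, 0, 0, 0, 1, -0.1, 0, 0, 0, 1, 0, 0, 0, 0])

```text
time_s: 40.98
ee_pos: [0.63, -0.0885, 0.0788]
tcp_rot: [[0.05, 0.999, -0.0], [0.999, -0.05, -0.0], [-0.0, -0.0, -1.0]]
wrist_force: [-1.0, -0.1, 0.1]
gripper_width: -0.0
```

Call:
apply_moves(series=[1, -0.05, 0, 0, 0, 1, -0.05, 0, 0, 0, 1, -0.05, 0, 0, 0, 1, -0.05, 0, 0, 0, 1, 0, 0, 0, 0, 1, 0, 0, 0, 0, 1, 0, 0, 0, 0, 1, 0, 0, 0, 0])

```text
time_s: 41.65
ee_pos: [0.6299, -0.0892, 0.0788]
tcp_rot: [[0.05, 0.999, -0.0], [0.999, -0.05, 0.002], [0.002, -0.0, -1.0]]
wrist_force: [-0.5, 4.7, 0.2]
gripper_width: -0.0002
```

Call:
apply_moves(series=[1, -0.05, 0, 0, 0, 1, -0.05, 0, 0, 0, 1, -0.05, 0, 0, 0, 1, -0.05, 0, 0, 0, 1, -0.05, 0, 0, 0, 1, 0, 0, 0, 0, 1, 0, 0, 0, 0, 1, 0, 0, 0, 0])

```text
time_s: 42.32
ee_pos: [0.6299, -0.0894, 0.0788]
tcp_rot: [[0.05, 0.999, -0.0], [0.999, -0.05, 0.006], [0.006, -0.0, -1.0]]
wrist_force: [0.2, 12.5, 2.2]
gripper_width: 0.0
```

The lid is against its stop: 12.5 N and only 0.2 mm of travel, well above the 2 N it takes to slide. Backing off and checking one last time.

Call:
apply_moves(series=[1, 0.5, 0, 0, 0, 1, 1, 0, 0, 0, 1, 1.5, 0, 0, 0, 1, 2, 0, -1, 0, 1, 2, 0, -2.5, 0, 1, 1, 0, -3.5, 0, 1, 0, -1, -3.5, 0, 1, 0, -3, -2, 0])

```text
time_s: 42.98
ee_pos: [0.5971, -0.0099, 0.2088]
tcp_rot: [[0.048, 0.999, 0.008], [0.999, -0.048, -0.001], [-0.001, 0.008, -1.0]]
wrist_force: [0.1, -0.5, 1.5]
gripper_width: 0.0003
```

Call:
apply_moves(series=[1, 0, -3.5, 0, 0, 1, 0, -3.5, 0, 0, 1, 0, -3.5, 0, 0, 1, 0, -3, 0, 0, 1, 0, -1, 0, 0, 1, 0, 0, 0, 0, 1, 0, 0, 0, 0, 1, 0, 0, 0, 0])

```text
time_s: 43.65
ee_pos: [0.4498, -0.0036, 0.2042]
tcp_rot: [[0.05, 0.999, 0.001], [0.999, -0.05, -0.0], [-0.0, 0.001, -1.0]]
wrist_force: [-0.6, -0.5, 0.7]
gripper_width: -0.0001
```

```bash
python3 chk.py 19 .154 .124 .1 .066; python3 -c "
from m import *
a=cv2.imread('pics/t19.png');cv2.imwrite('pics/t19b.png',cv2.resize(a,(800,600)))
t=1/1.5625
for n,f in (('top','top0'),('top','t19')):
    print(fit(cloud(n,np.load(f'pics/{f}.npy')),.373,.105,.035,.078,.093))
print(env.observe()['ee_pos'])"
```

```text
scene 0.154 (251, array([ 623.8, -198.9,  155.5]), 'rect', array([ 622.2, -201.7]), array([52.8, 52. ]), 31.1, 'pca', np.float64(60.9), 'med z', 156.0)
scene 0.124 (329, array([ 631.5, -181.8,  125.3]), 'rect', array([ 623. , -200.4]), array([97.8, 60.3]), 87.5, 'pca', np.float64(112.3), 'med z', 125.8)
scene 0.1 (322, array([ 635. , -165.3,  101.1]), 'rect', array([ 625.3, -201.3]), array([143.8,  64.2]), 89.1, 'pca', np.float64(106.3), 'med z', 101.5)
scene 0.066 (830, array([ 646.5, -181.8,   66.7]), 'rect', array([ 624.6, -200.3]), array([168.4, 131.5]), 87.6, 'pca', np.float64(121.6), 'med z', 66.5)
top 0.154 (207, array([ 622.8, -205.1,  155.1]), 'rect', array([ 622.8, -206.1]), array([49.9, 53.4]), 0.2, 'pca', np.float64(96.9), 'med z', 155.3)
top 0.124 (291, array([ 621.2, -200.8,  124.9]), 'rect', array([ 623.6, -204.1]), array([94. , 60.6]), 87.2, 'pca', np.float64(84.5), 'med z', 125.0)
top 0.1 (257, array([ 621.2, -200.3,  100.9]), 'rect', array([ 624.1, -204. ]), array([140.8,  64. ]), 87.9, 'pca', np.float64(87.6), 'med z', 101.1)
top 0.066 (896, array([ 623.5, -194. ,   66. ]), 'rect', array([ 625.6, -200.8]), array([177.7, 130.7]), 87.0, 'pca', np.float64(88.6), 'med z', 65.9)
(125, array([372.9, 104.6,  85.6]), 'rect', array([373.7, 104.1]), array([39.9, 40.5]), 1.5, 'pca', np.float64(56.6), 'med z', 85.4)
(126, array([372.5, 104.7,  85.9]), 'rect', array([373. , 104.8]), array([42.4, 39.6]), 47.2, 'pca', np.float64(16.9), 'med z', 86.2)
[ 0.44992253 -0.0036677   0.20400463]
```

View pics/t19c.png

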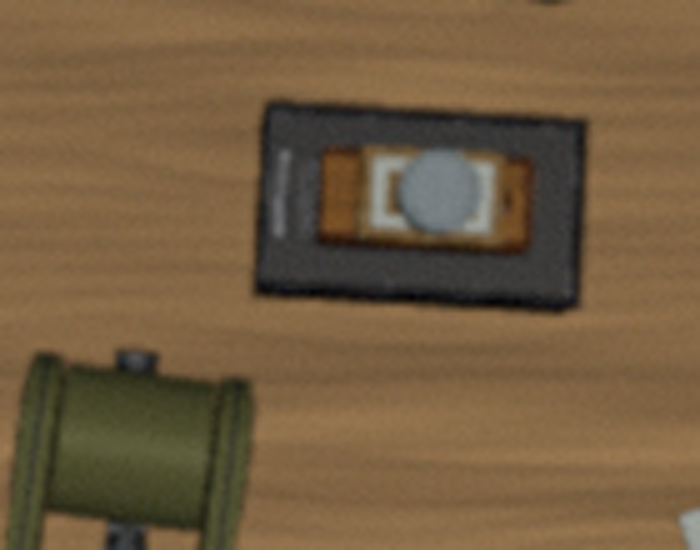

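View pics/s19c.png

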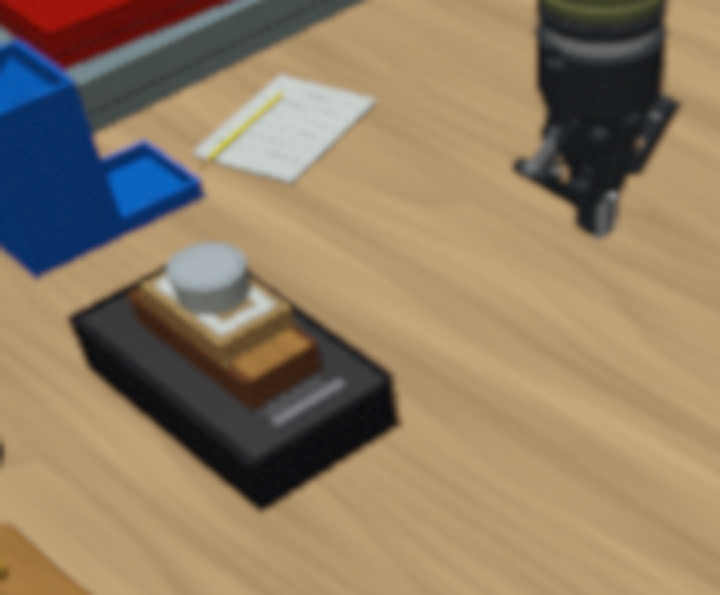

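```bash
python3 -c "
from bench import env
print(env.finish_job())"
```

```text
the job is handed in; nothing more can be done
None
```

The job is handed in at about 44 s of the 141 s allowed. The rook stands in the open half of the chess box and the lid is shut. The domino box, card box and bare-metal tin are stacked on the lid in that order.

- **Rook:** the last picture before the lid closed showed it upright and clear of the lid and the other chessmen.
- **Lid:** I pulled it 98 mm until it stopped at 19 N. I was still gripping the bar when I eased off, so the lid may have crept back 1–2 mm. After stacking I pushed the bar again, and it held at 12.5 N with about 0.2 mm of movement.
- **Stack:** each piece's top is at the expected height.

| Piece | Measured against | Offset, top camera | Offset, scene camera |
|---|---|---|---|
| Domino box | lid centre | 2–2.5 mm | about 1.3 mm (before the last lid push) |
| Card box | domino box | about 0.5 mm | about 1–2.5 mm |
| Dice tin | card box | about 2 mm | about 1.5 mm |

- **Camera disagreement:** the cameras differ from each other by 2–4 mm in y, so these offsets are only good to about 1–2 mm. I left them as they were.
- **Left alone:** the timer measures the same as at the start. The marble tray and dice tower look unmoved in the pictures.
- **Unexplained reading:** each time I closed on one of the small games on the counter, the wrist showed a brief upward force of 6–7 N. That is well under the limits.

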